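# Check out the breakfast spreads and ring for the guest

### The job

Check out this breakfast order: stand all the spread jars together on the scanner deck, inside the yellow rectangle, each with its code squarely facing the long window, and let go so that they are read. Then stand the jars, and the mug that was left on the deck, upright on the clear floor of the tray, and last press the desk bell's plunger right down and let it come back up. Leave the bread, butter dish, loaf and milk bottle where they are.

Things in the scene. Friction and masses are not known exactly. Their poses are not given: they have to be found in the camera images.
- jar_red: Jar (red lid, brown peanut spread), upright, 66 mm diameter up to 60 mm, then a 61 mm lid, 76 mm tall in all, 0.2 to 0.42 kg. A white panel with black code bars on one side; a white seal strip runs from the lid's middle over its edge down to it, seen from above. Origin: centre of underside; +x points out through the code, z up. Two or three of the four jars are present.
- jar_yellow: Jar (yellow lid, honey-coloured), upright, 66 mm diameter up to 60 mm, then a 61 mm lid, 76 mm tall in all, 0.2 to 0.42 kg. A white panel with black code bars on one side; a white seal strip runs from the lid's middle over its edge down to it, seen from above. Origin: centre of underside; +x points out through the code, z up. Two or three of the four jars are present.
- jar_green: Jar (green lid, dark red jam), upright, 66 mm diameter up to 60 mm, then a 61 mm lid, 76 mm tall in all, 0.2 to 0.42 kg. A white panel with black code bars on one side; a white seal strip runs from the lid's middle over its edge down to it, seen from above. Origin: centre of underside; +x points out through the code, z up. Two or three of the four jars are present.
- jar_blue: Jar (blue lid, dark brown chocolate spread), upright, 66 mm diameter up to 60 mm, then a 61 mm lid, 76 mm tall in all, 0.2 to 0.42 kg. A white panel with black code bars on one side; a white seal strip runs from the lid's middle over its edge down to it, seen from above. Origin: centre of underside; +x points out through the code, z up. Two or three of the four jars are present.
- mug: White mug without a code, 64 mm outside diameter, 85 mm tall, wall 4 mm, empty, 0.22 kg; starts on the scanner deck. Origin: centre of its underside; its handle (about 35 mm out) is on its own +y side, z up. Can be gripped across its diameter from above, along its own x.
- scanner: Fixed code reader: black rubber deck (x -70 to +80 mm, y -160 to +160, top at z = 6 mm) with an upright grey housing 340 mm long, 92 mm high, 60 mm thick (window face at x = 85 mm) along its +x edge. Origin: on the counter under the deck; x points squarely at the long window, y runs along it. A yellow rectangle printed on the deck marks the reading field: x -50 to +62 mm, y -147 to +147 mm.
- scanner_window (a point): Middle of the reader's long dark window with red light strips: 84 mm in +x of the scanner's origin, 48 mm up. It reads several jars at once: each must stand in the yellow rectangle with its code square to the window (jar's +x parallel to the scanner's +x, not aimed at the window's middle).
- tray: Fixed yellow serving tray, 300 mm (its x) by 380 mm (its y), floor 6 mm thick, rim 20 mm high and 6 mm thick. Origin: centre of its underside, z up. A white side plate (136 mm diameter, top at 16 mm) with the bread is fixed on it, centred at y = -115 mm; the +y half (grey print) is clear for the goods.
- bell_plunger (a joint): Plunger of the desk bell in m: 0 is up, grows as it is pressed; the stop is at 0.009. A spring pushes it back (about 2 N at the top, 7 N at the stop).
- bell_top (a point): Centre of the top of the bell's brass plunger head, 20 mm in diameter; 65 mm above the counter when up; it goes down with the plunger. The chrome dome around it (fixed bell, base 84 mm in diameter) is 44 mm high.
- bread: Two slices of brown bread on the side plate, about 110 x 85 mm, 29 mm high, to be left alone. Origin: centre of the underside.
- butter_dish: Blue and white butter dish, 75 x 100 x 57 mm, to be left alone. Origin: centre of the underside.
- loaf: Loaf on a wooden board, board 120 x 200 mm, 120 mm high, to be left alone. Origin: centre of the underside.
- milk: White milk bottle with a red cap, 72 mm in diameter, 190 mm tall, to be left alone. Origin: centre of the underside.
Not all that is in view belongs to the job. There is more than one size of the jar_red; the one meant has the size given above.

How it is judged:
By the outcome, as a careful person would: the job done as asked, in the order asked, and still so for the second after the job is handed in, with the robot touching nothing.
Of jar_red, jar_yellow, jar_green, jar_blue only 2 to 3 are there at a start; the rules pass over those that are not, and their reading is None.
At some moment in a run one of jar_red, jar_yellow, jar_green, jar_blue may be knocked a few centimetres aside while the robot is not near it.
Once in a run the grip may slacken for a moment while it holds something.
It also fails if it takes over 210 s, if anything falls off the work surface, if the arm or the gripper's body presses on something with over 40 N, if the wrist force passes 120 N, or if a joint passes its speed limit or range.

### The arm

A 6-joint arm with a two-finger parallel gripper is mounted at the origin on the work surface. World frame = base frame: x ahead of the robot, y to its left, z up, the work surface at z = 0. Lengths are in m, angles in rad, forces in N, time in s.
With the tool pointing down it reaches from about 0.35 to 0.775 m from the base axis. Payload 5.5 kg.
Tool frame: the origin (TCP) lies midway between the tips of the shut fingers; the grasp point (between the pads) lies 19 mm behind it; z points along the fingers, y is the line along which they close (so a half turn about z gives the same grasp; the last joint's range is limited). The gripper opens to 85 mm and grips with 20 to 120 N. Pads are 22 mm wide; open, the fingers measure 114 mm over their backs; the gripper's body (76 mm by 85 mm) begins 54 mm behind the grasp point. The pads swing forward as they close: fully open they stand 13 mm farther back than shut.
Start: joints at [1.12, 0.313, 0.046, 1.304, 0, 1.431], TCP at [0.176, 0.547, 0.231] pointing down, gripper open.
Joint ranges: [-2.76, 2.76], [-0.86, 1.69], [-1.03, 1.26], [-2.2, 2.34], [-1.47, 1.5], [-3.14, 3.14]. Speed limits (rad/s): [2.57, 2.57, 3.14, 3.14, 3.14, 3.14].

### API

Orientations are given as a unit quaternion [w, x, y, z].
In Python, from workcell import env gives the robot as it stands. The module is installed in compiled form; this text tells all that it offers.
- The arm moves only by the tool servo_tool, never from a script. Its argument "increments" is a list of rows, each an object of numbers: "grip": the closure, from 0 (fully open) to 1 (shut); "x", "y", "z": the shift along the tool's x, y, z in mm; "roll": the turn about the tool's z in degrees. In form: [{"grip": .., "x": .., "y": .., "z": .., "roll": ..}, ...]. A call has 1 to 5 rows; each row shifts and turns the commanded pose from where the row before left it, along the tool's axes as they then stand; what a row does not reach is not made up. A row lasts 1/12 s, in which the tool goes at most 41.7 mm and 7.16 degrees, less where a joint would pass 70% of its speed; a pose out of reach is approached as far as the arm can. A call is refused whole if a number of a shift passes 41.7 or a number of a turn 7.16, either way. A call with a gripper value outside its range is refused whole. The fingers move at their own pace and stop on an object; "grip_force" is the grip in N (left out, the last holds). Time passes only in rows, so rows that do not move let the fingers close. It gives the time, the measured TCP pose, the force, the opening and the grip force at its end, in the units of the state.
- env.get_state(): the state, without advancing time (a new reading comes with each control period).
- env.read_camera(name): name is "side" or "top"; returns the picture (400x640x3 uint8, red, green, blue); there is no depth.
- env.get_calibration(name): a dict with "vertical_fov" (degrees; the focal length in pixels is half the picture's height over the tangent of half this angle, whatever the lens; pixels are square), "cx", "cy" (the principal point, pixels), "rvec" (rotation vector, rad) and "tvec" (3), from world to camera coordinates, as OpenCV has them. Camera axes: x right, y down, z forward; pixel columns grow to the right and rows downward; lengths in m; the calibration is good to about 2 mm. A picture is of the moment at which its call begins. get_calibration takes no time and is no camera call.
- env.hand_in(): hands the job in; it is judged then, once.
The state is a dict: "clock": time; "joint_pos": joint angles; "qvel": joint speeds; "tau": joint torques, N m; "tcp_pos": TCP position; "orientation": TCP orientation; "wrist_force": force on the tool from outside, world axes, zero at the start; "ft_torque": the same for the moment, N m; "finger_gap": finger opening in m; "grip_force": force on a finger pad.
Only numpy, scipy, OpenCV 4.12 (cv2) and the standard library are available. Lean on these libraries where they do the work, as an engineer would, in place of code of your own. Each camera call takes 0.05 s, during which the arm holds its last target. There are 200 camera calls.

## Working session

There is one attempt and no reset: what is moved stays moved. The work goes in short steps, Python scripts to look and compute and a tool call to move; the robot and the scene stay as the last step left them, time stands still between calls to the robot, and variables do not carry over. Pictures are saved under pics/ and viewed, at most 14 in all, crops included, and the job is handed in when it is done.

Besides the shell and the picture viewer there is one more tool, called after ">>>" as name([rows], argument=value, ...), one row to a line, values as JSON. servo_tool: Moves the arm, as the interface text tells. Its arguments: {"type":"object","properties":{"increments":{"type":"array"},"grip_force":{"type":"number"}},"required":["increments"]}

```bash
mkdir -p pics; python3 - <<'E'
from workcell import env
import cv2
for n in("top","side"):
    cv2.imwrite(f"pics/{n}0.png",env.read_camera(n)[:,:,::-1]); print(env.get_calibration(n))
print(env.get_state())
E
```

```text
{'vertical_fov': 57.770942059728355, 'cx': 318.25622137125873, 'cy': 203.19707762101535, 'rvec': array([ 2.15419331, -2.14758355,  0.13206843]), 'tvec': array([-0.01250388,  0.5807341 ,  1.16988019])}
{'vertical_fov': 43.630778639002344, 'cx': 319.0072000068893, 'cy': 202.89279455199724, 'rvec': array([ 2.18309183, -0.29617604,  0.11829083]), 'tvec': array([-0.57425402,  0.15694834,  1.81283719])}
{'clock': 0.1, 'joint_pos': array([1.12038168e+00, 3.13939849e-01, 4.50910110e-02, 1.30361357e+00,
       2.39446830e-05, 1.43120702e+00]), 'qvel': array([ 0.00045106, -0.00133773,  0.00308464,  0.00074867, -0.00053057,
       -0.00062773]), 'tau': array([ 3.14981793e-03, -4.81724668e+01,  2.99243170e+01,  1.27547648e-02,
       -8.79169829e-05,  1.25058295e-05]), 'tcp_pos': array([0.17565444, 0.5470291 , 0.23048913]), 'orientation': array([-2.53654055e-04,  1.54787767e-01,  9.87947394e-01, -7.93571148e-04]), 'wrist_force': array([ 0.08141302, -0.03710206,  0.01042453]), 'ft_torque': array([ 0.01654493,  0.02197558, -0.07407597]), 'grip_force': 0.0, 'finger_gap': 0.08505891419890352}
```

View pics/top0.png

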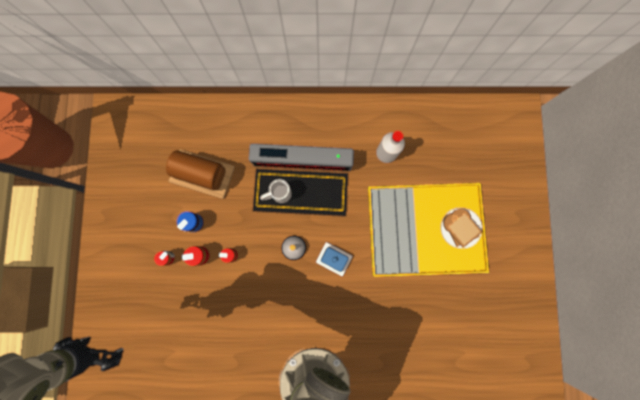

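View pics/side0.png

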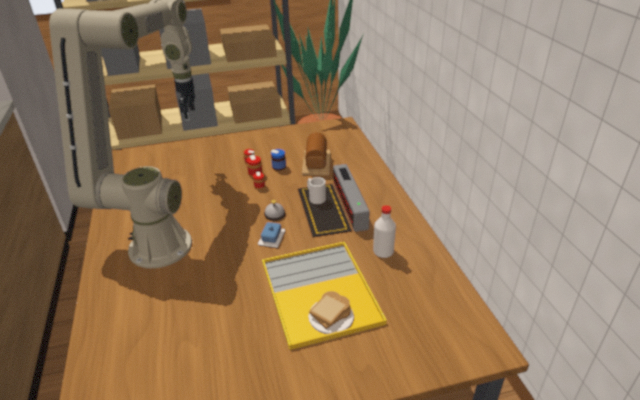

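The top view has up as +x and left as +y. The jars present are red (the middle, larger one, at about 195,256; small decoys at 165,258 and 228,255) and blue (188,221). The mug is at (278,191) with its handle down-left, the bell at (293,246) and the tray at 369–488 × 184–276.

```bash
cat > h.py <<'E'
from workcell import env
import cv2, numpy as np
def cam(n):
    c=env.get_calibration(n); f=200/np.tan(np.radians(c["vertical_fov"]/2))
    K=np.array([[f,0,c["cx"]],[0,f,c["cy"]],[0,0,1]]); return K,cv2.Rodrigues(c["rvec"])[0],c["rvec"],c["tvec"]
def ray(n,u,v,z):
    K,R,_,t=cam(n); d=R.T@np.linalg.solve(K,[u,v,1]); o=-R.T@t
    return (o+d*(z-o[2])/d[2])[:2]
def proj(n,P):
    K,R,r,t=cam(n); return cv2.projectPoints(np.atleast_2d(np.float64(P)),r,t,K,None)[0][:,0]
def warp(im,x0,x1,y0,y1,z,s=1000):
    # ortho map at height z, s px per m; up=+x,left=+y
    c=proj("top",[[x1,y1,z],[x1,y0,z],[x0,y0,z],[x0,y1,z]]).astype(np.float32)
    w,h=int((y1-y0)*s),int((x1-x0)*s)
    H=cv2.getPerspectiveTransform(c,np.float32([[0,0],[w,0],[w,h],[0,h]]))
    return cv2.warpPerspective(im,H,(w,h),flags=cv2.INTER_CUBIC)
E
python3 - <<'E'
from h import *
im=cv2.imread("pics/top0.png")
for p,z in [((195,256),.076),((165,258),.06),((228,255),.06),((188,221),.076),((278,191),.09),((293,246),.065)]: print(p,ray("top",*p,z))
for p in [(369,187),(480,184),(488,272),(374,276)]: print("tray",ray("top",*p,.02))
for p in [(254,170),(348,172),(348,215),(252,212)]: print("deck",ray("top",*p,.006))
a=ray("top",188,221,.076);b=ray("top",195,256,.076)
def crop(c,r,z,s): return warp(im,c[0]-r,c[0]+r,c[1]-r,c[1]+r,z,s)
A=np.hstack([cv2.resize(crop(a,.06,.076,3000),(390,390)),cv2.resize(crop(b,.06,.076,3000),(390,390))])
cv2.imwrite("pics/c1.png",A)
c=ray("top",300,190,.006); print("c",c)
cv2.imwrite("pics/c2.png",warp(im,c[0]-.12,c[0]+.16,c[1]-.2,c[1]+.2,.006,2000))
E
```

```text
(195, 256) [0.40583978 0.37936899]
(165, 258) [0.3988692 0.4812626]
(228, 255) [0.40915088 0.2786865 ]
(188, 221) [0.51700521 0.40721184]
(278, 191) [0.61299599 0.11794446]
(293, 246) [0.43854518 0.06959646]
tray [ 0.63902124 -0.18276697]
tray [ 0.65021071 -0.55919862]
tray [ 0.35639411 -0.56953183]
tray [ 0.34196718 -0.19487187]
deck [0.70034053 0.21259199]
deck [ 0.69392042 -0.11290242]
deck [ 0.54467076 -0.1118441 ]
deck [0.55402175 0.21554742]
c [0.63049085 0.05242662]
```

View pics/c1.png

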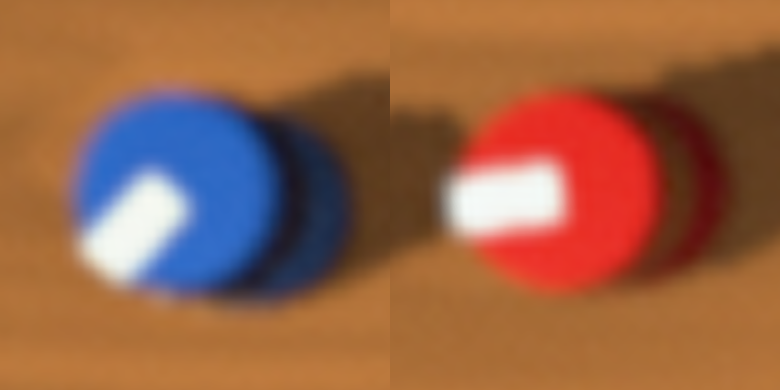

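View pics/c2.png

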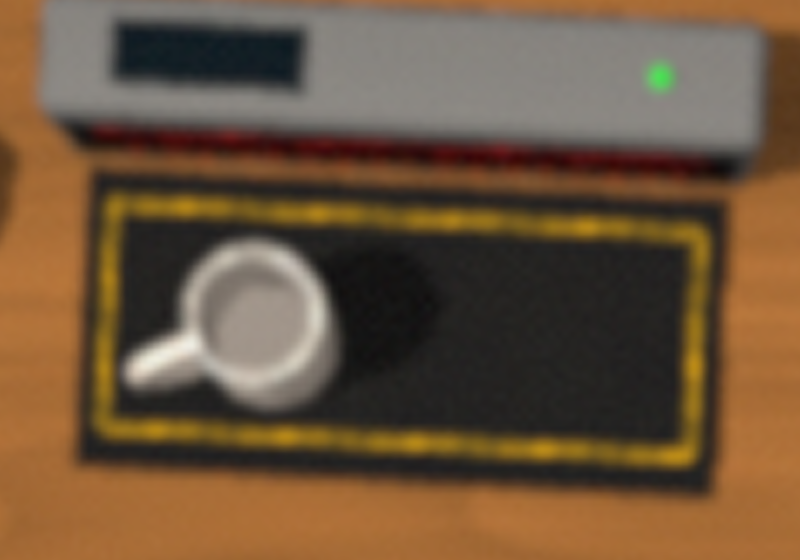

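```bash
cat >> h.py <<'E'
def lid(im,col,near,zb=0.,s=3000,r=.06,save=None):
    z=zb+.076; x,y=near; w=warp(im,x-r,x+r,y-r,y+r,z,s); hsv=cv2.cvtColor(w,cv2.COLOR_BGR2HSV).astype(int)
    h,sa,v=hsv[...,0],hsv[...,1],hsv[...,2]
    m=((abs(h-108)<12)&(sa>150)&(v>120)) if col=="blue" else (((h<6)|(h>172))&(sa>170)&(v>160))
    m=cv2.morphologyEx(m.astype(np.uint8),cv2.MORPH_OPEN,np.ones((9,9)))
    n,l,st,_=cv2.connectedComponentsWithStats(m); k=1+np.argmax(st[1:,4]); ys,xs=np.where(l==k)
    (u,vv),R=cv2.minEnclosingCircle(np.c_[xs,ys].astype(np.float32))
    Y,X=np.indices(h.shape); wm=(sa<70)&(v>150)&(np.hypot(X-u,Y-vv)<.9*R)
    du,dv=X[wm].mean()-u,Y[wm].mean()-vv
    c=np.array([x+r-vv/s,y+r-u/s])
    if save: cv2.imwrite(save,w)
    return c.round(4),round(np.degrees(np.arctan2(-du,-dv)),1),"R",round(R/s,4),"strip",round(np.hypot(du,dv)/s,4)
SC=np.array([.6195,.0517]);SY=-2.85; TR=np.array([.497,-.377]);TY=2.0
def fr(o,yaw,p):
    a=np.radians(yaw); return o+np.array([[np.cos(a),-np.sin(a)],[np.sin(a),np.cos(a)]])@p
def pose():
    s=env.get_state(); w,x,y,z=s["orientation"]; 
    return s["tcp_pos"],np.degrees(np.arctan2(1-2*(x*x+z*z),2*(x*y-w*z))),s
def top(): return env.read_camera("top")[:,:,::-1].copy()
def go(*targets):
    """targets (x,y,z,ty): print tool-frame shifts; roll taken after the shift"""
    p,ty,s=pose(); print("now",p.round(4),round(ty,1),"t",round(s["clock"],1),"gap",round(s["finger_gap"],4),"F",s["wrist_force"].round(1),"gf",round(s["grip_force"],1))
    for t in targets:
        d=np.array(t[:3])-p; a=np.radians(ty); yx=np.array([-np.sin(a),np.cos(a)]);
        L=(d@np.r_[yx,0],d@np.array([np.cos(a),np.sin(a),0]),-d[2])
        print("->",np.round(t,3),"shift mm xyz",np.round(np.array(L)*1000,1),"roll",round(ty-t[3],1)); p=np.array(t[:3]);ty=t[3]
E
python3 - <<'E'
from h import *
im=cv2.imread("pics/top0.png")
b=lid(im,"blue",(.517,.41));r=lid(im,"red",(.406,.385)); print(b,r)
u=proj("top",[[.6345,.1244,.006]])[0]; m=ray("top",*u,.091); print("mug",m,"scanner",fr(np.zeros(2),-SY,m-SC))
q=ray("top",*proj("top",[[.6305+.16-.375/2,.0524+.2-.13/2,.006]])[0],.05); d=q-m; print("handle dir",np.degrees(np.arctan2(d[1],d[0])),np.hypot(*d))
# plane sanity: bell, milk
print("bell",ray("top",293,246,.065))
for sp in [(0,-.103),(0,-.028)]: print("slot",fr(SC,SY,np.array(sp)))
go((b[0][0],b[0][1],.231,b[1]),(b[0][0],b[0][1],.12,b[1]))
print(proj("side",[[*b[0],.038],[*r[0],.038],[*m,.09],[*SC,.006],[*TR,.006],[.4385,.0696,.065]]).round())
E
```

```text
(array([0.5176, 0.4112]), np.float64(123.5), 'R', 0.0297, 'strip', np.float64(0.0142)) (array([0.4068, 0.3876]), np.float64(97.6), 'R', 0.0313, 'strip', np.float64(0.0139))
mug [0.61997086 0.11443706] scanner [-0.00264909  0.06268288]
handle dir 109.6176461365022 0.06958978175184055
bell [0.43854518 0.06959646]
slot [ 0.6143787 -0.0511726]
slot [0.6181078  0.02373463]
now [0.1757 0.547  0.2305] 72.2 t 0.1 gap 0.0851 F [ 0.1 -0.   0. ] gf 0.0
-> [  0.518   0.411   0.231 123.5  ] shift mm xyz [-367.1  -24.7   -0.5] roll -51.3
-> [5.180e-01 4.110e-01 1.200e-01 1.235e+02] shift mm xyz [  0.   0. 111.] roll 0.0
[[278. 159.]
 [254. 166.]
 [317. 181.]
 [322. 208.]
 [320. 290.]
 [275. 201.]]
```

```bash
cat >> h.py <<'E'
from scipy.optimize import minimize
def lidfit(im,col,near,zb=0.,s=2000,r=.05):
    """fit a blurred disc-with-strip model to the saturation/whiteness of the lid top"""
    c0,y0,*_=lid(im,col,near,zb); x,y=c0; w=warp(im,x-r,x+r,y-r,y+r,zb+.076,s); hsv=cv2.cvtColor(w,cv2.COLOR_BGR2HSV).astype(int)
    h,sa,v=[hsv[...,i] for i in range(3)]
    wh=((sa<90)&(v>150)).astype(float)
    co=((abs(h-108)<14)&(sa>=90)&(v>110)) if col=="blue" else (((h<7)|(h>172))&(sa>=90)&(v>150)); co=co.astype(float)
    Y,X=np.indices(h.shape); PX=x+r-Y/s; PY=y+r-X/s; sg=lambda d:1/(1+np.exp(-d/.0015))
    def f(q):
        dx,dy=PX-q[0]/1e3,PY-q[1]/1e3; a=q[2]/20; l=dx*np.cos(a)+dy*np.sin(a); t=-dx*np.sin(a)+dy*np.cos(a); R=np.hypot(dx,dy)
        D=sg(.0305-R); S=sg(q[3]/1e3-abs(t))*sg(l+q[4]/1e3)
        return (((D*(1-S)-co)**2).sum()+((D*S-wh)**2*(R<.0305)).sum())/1e3
    best=None
    for dy in(-20,0,20):
        o=minimize(f,[x*1e3,y*1e3,np.radians(y0+dy)*20,8,1],method="Nelder-Mead",options=dict(maxiter=500))
        if best is None or o.fun<best.fun: best=o
    q=best.x; return round(q[0]/1e3,4),round(q[1]/1e3,4),round(np.degrees(q[2]/20),1),"hw,off,cost",q[3:].round(1),round(best.fun,2)
E
python3 - <<'E'
from h import *
im=cv2.imread("pics/top0.png")
print(lidfit(im,"blue",(.517,.41)),lidfit(im,"red",(.406,.385)))
E
```

```text
(np.float64(0.5171), np.float64(0.4125), np.float64(128.1), 'hw,off,cost', array([10.5,  0.6]), np.float64(1.06)) (np.float64(0.4073), np.float64(0.3874), np.float64(98.2), 'hw,off,cost', array([9.4, 0.6]), np.float64(0.84))
```

>>> servo_tool([
  {"grip":0,"x":-41,"y":-2.8,"z":0,"roll":0},
  {"grip":0,"x":-41,"y":-2.8,"z":0,"roll":0},
  {"grip":0,"x":-41,"y":-2.8,"z":0,"roll":0},
  {"grip":0,"x":-41,"y":-2.8,"z":0,"roll":0},
  {"grip":0,"x":-41,"y":-2.8,"z":0,"roll":0},
], grip_force=60)

```text
clock: 0.52
tcp_pos: [0.368, 0.4705, 0.2309]
orientation: [-0.0, 0.154, 0.988, -0.0]
wrist_force: [0.0, 2.2, -0.2]
finger_gap: 0.0854
grip_force: 0.0
```

>>> servo_tool([
  {"grip":0,"x":-41,"y":-2.8,"z":0,"roll":0},
  {"grip":0,"x":-41,"y":-2.8,"z":0,"roll":0},
  {"grip":0,"x":-41,"y":-2.8,"z":0,"roll":0},
  {"grip":0,"x":-39,"y":-2.8,"z":0,"roll":0},
  {"grip":0,"x":0,"y":0,"z":10,"roll":-7},
])

```text
clock: 0.93
tcp_pos: [0.525, 0.408, 0.2214]
orientation: [0.002, 0.097, 0.995, 0.0]
wrist_force: [-1.7, -0.3, -0.4]
finger_gap: 0.0857
grip_force: 0.0
```

>>> servo_tool([
  {"grip":0,"x":0,"y":0,"z":15,"roll":-7},
  {"grip":0,"x":0,"y":0,"z":15,"roll":-7},
  {"grip":0,"x":0,"y":0,"z":15,"roll":-7},
  {"grip":0,"x":0,"y":0,"z":15,"roll":-7},
  {"grip":0,"x":0,"y":0,"z":15,"roll":-7},
])

```text
clock: 1.35
tcp_pos: [0.5173, 0.4109, 0.1449]
orientation: [-0.001, -0.212, 0.977, -0.0]
wrist_force: [-0.1, -0.1, -0.9]
finger_gap: 0.0856
grip_force: 0.0
```

>>> servo_tool([
  {"grip":0,"roll":-7,"x":0,"y":0,"z":10},
  {"grip":0,"roll":-7,"x":0,"y":0,"z":0},
  {"grip":0,"roll":-4,"x":0,"y":0,"z":0},
  {"grip":0,"roll":0,"x":0,"y":0,"z":0},
])

```text
clock: 1.68
tcp_pos: [0.5171, 0.411, 0.1353]
orientation: [-0.001, -0.361, 0.933, -0.0]
wrist_force: [0.3, 0.7, -0.1]
finger_gap: 0.0855
grip_force: 0.0
```

```bash
python3 - <<'E'
from h import *
go((.5174,.4122,.12,132),(.5174,.4122,.02,132))
E
```

```text
now [0.5171 0.411  0.1353] 132.3 t 1.7 gap 0.0855 F [ 0.3  0.7 -0.1] gf 0.0
-> [5.17e-01 4.12e-01 1.20e-01 1.32e+02] shift mm xyz [-1.1  0.7 15.3] roll 0.3
-> [5.17e-01 4.12e-01 2.00e-02 1.32e+02] shift mm xyz [  0.   0. 100.] roll 0
```

>>> servo_tool([
  {"grip":0,"x":-1,"y":0.7,"z":35,"roll":0},
  {"grip":0,"x":0,"y":0,"z":35,"roll":0},
  {"grip":0,"x":0,"y":0,"z":30,"roll":0},
  {"grip":0,"x":0,"y":0,"z":15,"roll":0},
  {"grip":0,"x":0,"y":0,"z":0,"roll":0},
])

```text
clock: 2.1
tcp_pos: [0.5146, 0.4104, 0.0163]
orientation: [-0.004, -0.359, 0.933, -0.001]
wrist_force: [0.0, -0.2, 0.1]
finger_gap: 0.0856
grip_force: 0.0
```

>>> servo_tool([
  {"grip":0.3,"x":0,"y":0,"z":0,"roll":0},
  {"grip":0.6,"x":0,"y":0,"z":0,"roll":0},
  {"grip":1,"x":0,"y":0,"z":0,"roll":0},
  {"grip":1,"x":0,"y":0,"z":0,"roll":0},
  {"grip":1,"x":0,"y":0,"z":0,"roll":0},
])

```text
clock: 2.52
tcp_pos: [0.5189, 0.4131, 0.0229]
orientation: [0.001, -0.36, 0.933, 0.0]
wrist_force: [-0.6, -0.4, 2.1]
finger_gap: 0.0647
grip_force: 67.1
```

>>> servo_tool([
  {"grip":1,"x":0,"y":0,"z":-10,"roll":0},
  {"grip":1,"x":0,"y":0,"z":-20,"roll":0},
  {"grip":1,"x":0,"y":0,"z":-30,"roll":0},
  {"grip":1,"x":0,"y":0,"z":-30,"roll":0},
  {"grip":1,"x":0,"y":0,"z":-30,"roll":0},
])

```text
clock: 2.93
tcp_pos: [0.5173, 0.4121, 0.143]
orientation: [-0.0, -0.36, 0.933, -0.0]
wrist_force: [0.2, 0.4, -2.8]
finger_gap: 0.0644
grip_force: 67.0
```

```bash
python3 - <<'E'
from h import *
im=top(); print(lidfit(im,"red",(.406,.385)))
s=fr(SC,SY,np.array([0,-.103]))
go((*s,.14,132),(*s,.14,-2.8))
E
```

```text
(np.float64(0.4073), np.float64(0.3873), np.float64(98.4), 'hw,off,cost', array([9.5, 0.9]), np.float64(0.85))
now [0.5202 0.4139 0.1507] 132.2 t 3.0 gap 0.065 F [ 2.2 -0.2  1.8] gf 67.0
-> [ 6.14e-01 -5.10e-02  1.40e-01  1.32e+02] shift mm xyz [ 242.6 -407.8   10.7] roll 0.2
-> [ 0.614 -0.051  0.14  -2.8  ] shift mm xyz [ 0.  0. -0.] roll 134.8
```

>>> servo_tool([
  {"grip":1,"x":18.3,"y":-31.5,"z":-15,"roll":0},
  {"grip":1,"x":18.3,"y":-31.5,"z":-15,"roll":0},
  {"grip":1,"x":18.3,"y":-31.5,"z":-10,"roll":0},
  {"grip":1,"x":18.3,"y":-31.5,"z":0,"roll":0},
  {"grip":1,"x":18.3,"y":-31.5,"z":0,"roll":0},
])

```text
clock: 3.4
tcp_pos: [0.5564, 0.233, 0.1832]
orientation: [0.001, -0.36, 0.933, -0.0]
wrist_force: [0.1, 0.5, -2.6]
finger_gap: 0.0647
grip_force: 67.4
```

>>> servo_tool([
  {"grip":1,"x":18.3,"y":-31.5,"z":0,"roll":0},
  {"grip":1,"x":18.3,"y":-31.5,"z":0,"roll":0},
  {"grip":1,"x":18.3,"y":-31.5,"z":0,"roll":0},
  {"grip":1,"x":18.3,"y":-31.5,"z":0,"roll":0},
  {"grip":1,"x":18.3,"y":-31.5,"z":0,"roll":0},
])

```text
clock: 3.82
tcp_pos: [0.5937, 0.0544, 0.182]
orientation: [0.0, -0.36, 0.933, -0.0]
wrist_force: [0.6, 0.2, -2.9]
finger_gap: 0.0646
grip_force: 67.4
```

>>> servo_tool([
  {"grip":1,"x":18.3,"y":-31.5,"z":0,"roll":0},
  {"grip":1,"x":18.3,"y":-31.5,"z":0,"roll":0},
  {"grip":1,"x":18.3,"y":-31.5,"z":0,"roll":0},
  {"grip":1,"x":0,"y":0,"z":0,"roll":6},
  {"grip":1,"x":0,"y":0,"z":0,"roll":7},
])

```text
clock: 4.23
tcp_pos: [0.6168, -0.0536, 0.1816]
orientation: [0.0, -0.247, 0.969, -0.0]
wrist_force: [-1.0, 0.9, -2.0]
finger_gap: 0.0648
grip_force: 67.8
```

>>> servo_tool([
  {"grip":1,"x":0,"y":0,"z":0,"roll":7},
  {"grip":1,"x":0,"y":0,"z":0,"roll":7},
  {"grip":1,"x":0,"y":0,"z":0,"roll":7},
  {"grip":1,"x":0,"y":0,"z":0,"roll":7},
  {"grip":1,"x":0,"y":0,"z":0,"roll":7},
])

```text
clock: 4.65
tcp_pos: [0.6164, -0.0508, 0.1818]
orientation: [0.0, 0.054, 0.999, 0.0]
wrist_force: [0.5, 0.3, -2.5]
finger_gap: 0.0646
grip_force: 67.7
```

>>> servo_tool([
  {"grip":1,"x":0,"y":0,"z":0,"roll":7},
  {"grip":1,"x":0,"y":0,"z":0,"roll":7},
  {"grip":1,"x":0,"y":0,"z":0,"roll":7},
  {"grip":1,"x":0,"y":0,"z":0,"roll":7},
  {"grip":1,"x":0,"y":0,"z":0,"roll":7},
])

```text
clock: 5.07
tcp_pos: [0.6164, -0.0507, 0.1818]
orientation: [0.0, 0.352, 0.936, 0.0]
wrist_force: [-0.5, -0.4, -3.3]
finger_gap: 0.0648
grip_force: 68.1
```

>>> servo_tool([
  {"grip":1,"x":0,"y":0,"z":10,"roll":7},
  {"grip":1,"x":0,"y":0,"z":15,"roll":7},
  {"grip":1,"x":0,"y":0,"z":15,"roll":7},
  {"grip":1,"x":0,"y":0,"z":10,"roll":7},
  {"grip":1,"x":0,"y":0,"z":5,"roll":7},
])

```text
clock: 5.48
tcp_pos: [0.6154, -0.0505, 0.125]
orientation: [-0.001, 0.617, 0.787, -0.001]
wrist_force: [0.1, -0.3, -1.7]
finger_gap: 0.0646
grip_force: 68.4
```

>>> servo_tool([
  {"grip":1,"x":0,"y":0,"z":5,"roll":7},
  {"grip":1,"x":0,"y":0,"z":0,"roll":7},
  {"grip":1,"x":0,"y":0,"z":0,"roll":3},
  {"grip":1,"x":0,"y":0,"z":0,"roll":0},
  {"grip":1,"x":0,"y":0,"z":0,"roll":0},
])

```text
clock: 5.9
tcp_pos: [0.6166, -0.0507, 0.1217]
orientation: [0.0, 0.724, 0.69, 0.0]
wrist_force: [0.3, -0.3, -3.4]
finger_gap: 0.0644
grip_force: 68.4
```

```bash
python3 - <<'E'
from h import *
im=env.read_camera("side")[:,:,::-1]; cv2.imwrite("pics/s1.png",cv2.resize(im[100:300,200:440],None,fx=3,fy=3,interpolation=2)[:600])
s=fr(SC,SY,np.array([0,-.103]))
go((*s,.04,-2.8))
E
```

```text
now [ 0.6166 -0.0507  0.1217] -2.7 t 6.0 gap 0.0649 F [ 0.2 -0.8 -2.9] gf 68.4
-> [ 0.614 -0.051  0.04  -2.8  ] shift mm xyz [-0.6 -2.2 81.7] roll 0.1
```

View pics/s1.png

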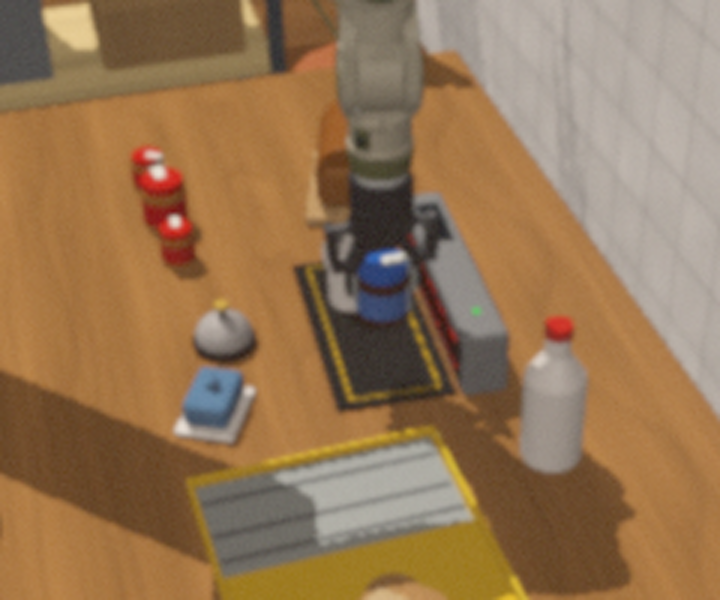

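The side view shows the blue jar held upright at (383,285). Its strip points to the window, the deck below is clear, and the mug is behind it.

>>> servo_tool([
  {"grip":1,"x":-0.6,"y":-2,"z":30,"roll":0},
  {"grip":1,"x":0,"y":0,"z":30,"roll":0},
  {"grip":1,"x":0,"y":0,"z":20,"roll":0},
  {"grip":1,"x":0,"y":0,"z":8,"roll":0},
  {"grip":1,"x":0,"y":0,"z":3,"roll":0},
])

```text
clock: 6.37
tcp_pos: [0.613, -0.0508, 0.029]
orientation: [-0.002, 0.724, 0.69, -0.001]
wrist_force: [-1.3, 0.7, 0.9]
finger_gap: 0.0645
grip_force: 68.7
```

>>> servo_tool([
  {"grip":1,"x":0,"y":0,"z":2,"roll":0},
  {"grip":1,"x":0,"y":0,"z":1,"roll":0},
  {"grip":1,"x":0,"y":0,"z":0,"roll":0},
  {"grip":1,"x":0,"y":0,"z":0,"roll":0},
])

```text
clock: 6.7
tcp_pos: [0.6156, -0.0514, 0.0289]
orientation: [0.001, 0.724, 0.69, 0.001]
wrist_force: [-2.3, 0.3, 3.7]
finger_gap: 0.0648
grip_force: 69.0
```

```bash
python3 - <<'E'
from h import *
go()
E
```

```text
now [ 0.6156 -0.0514  0.0289] -2.8 t 6.7 gap 0.0648 F [-2.3  0.3  3.7] gf 69.0
```

>>> servo_tool([
  {"grip":0.6,"x":0,"y":0,"z":0,"roll":0},
  {"grip":0.3,"x":0,"y":0,"z":0,"roll":0},
  {"grip":0,"x":0,"y":0,"z":0,"roll":0},
  {"grip":0,"x":0,"y":0,"z":0,"roll":0},
  {"grip":0,"x":0,"y":0,"z":0,"roll":0},
])

```text
clock: 7.12
tcp_pos: [0.6155, -0.0514, 0.0277]
orientation: [0.001, 0.724, 0.69, 0.001]
wrist_force: [0.1, 0.7, -0.7]
finger_gap: 0.0852
grip_force: 0.0
```

>>> servo_tool([
  {"grip":0,"x":0,"y":0,"z":-10,"roll":0},
  {"grip":0,"x":0,"y":0,"z":-30,"roll":0},
  {"grip":0,"x":0,"y":0,"z":-40,"roll":0},
  {"grip":0,"x":0,"y":0,"z":-40,"roll":0},
  {"grip":0,"x":0,"y":0,"z":-20,"roll":0},
])

```text
clock: 7.53
tcp_pos: [0.6167, -0.0516, 0.1733]
orientation: [0.003, 0.724, 0.69, 0.002]
wrist_force: [1.9, -0.1, 0.6]
finger_gap: 0.0853
grip_force: 0.0
```

```bash
python3 - <<'E'
from h import *
go((.4073,.3873,.17,-2.8),(.4073,.3873,.17,98.3))
E
```

```text
now [ 0.6167 -0.0516  0.1733] -2.8 t 7.5 gap 0.0853 F [ 1.9 -0.1  0.6] gf 0.0
-> [ 0.407  0.387  0.17  -2.8  ] shift mm xyz [ 428.2 -230.6    3.3] roll -0.0
-> [ 0.407  0.387  0.17  98.3  ] shift mm xyz [ 0.  0. -0.] roll -101.1
```

>>> servo_tool([
  {"grip":0,"x":33,"y":-17.7,"z":0,"roll":0},
  {"grip":0,"x":33,"y":-17.7,"z":0,"roll":0},
  {"grip":0,"x":33,"y":-17.7,"z":0,"roll":0},
  {"grip":0,"x":33,"y":-17.7,"z":0,"roll":0},
  {"grip":0,"x":33,"y":-17.7,"z":0,"roll":0},
])

```text
clock: 7.95
tcp_pos: [0.5337, 0.1191, 0.1683]
orientation: [0.0, 0.724, 0.689, 0.001]
wrist_force: [0.7, 0.1, -0.6]
finger_gap: 0.0853
grip_force: 0.0
```

>>> servo_tool([
  {"grip":0,"x":33,"y":-17.7,"z":0,"roll":0},
  {"grip":0,"x":33,"y":-17.7,"z":0,"roll":0},
  {"grip":0,"x":33,"y":-17.7,"z":0,"roll":0},
  {"grip":0,"x":33,"y":-17.7,"z":0,"roll":0},
  {"grip":0,"x":33,"y":-17.7,"z":0,"roll":0},
])

```text
clock: 8.37
tcp_pos: [0.4533, 0.2887, 0.1683]
orientation: [0.0, 0.724, 0.69, 0.001]
wrist_force: [0.3, 0.9, 1.1]
finger_gap: 0.0853
grip_force: 0.0
```

```bash
python3 - <<'E'
from h import *
im=top(); cv2.imwrite("pics/t2.png",im)
s=fr(SC,SY,np.array([0,-.103]))
try: print("blue",lidfit(im,"blue",s,.006),s)
except Exception as e: print(e)
try: print("red",lidfit(im,"red",(.4073,.3873)))
except Exception as e: print(e)
cv2.imwrite("pics/t2c.png",cv2.resize(im[140:300,130:370],None,fx=3,fy=3,interpolation=2))
E
```

```text
blue (np.float64(0.6194), np.float64(-0.0505), np.float64(-0.9), 'hw,off,cost', array([10.2,  1.8]), np.float64(1.9)) [ 0.6143787 -0.0511726]
red (np.float64(0.4048), np.float64(0.3898), np.float64(93.8), 'hw,off,cost', array([8.4, 2.1]), np.float64(5.17))
```

View pics/t2c.png

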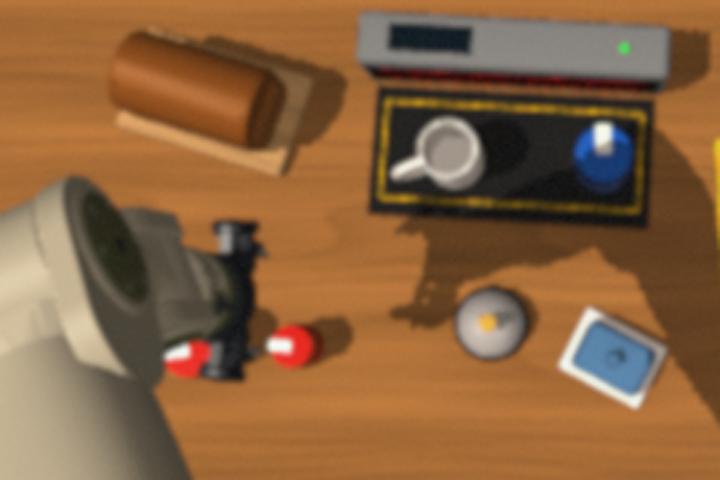

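The blue jar stands in the rectangle at (603,155) in the crop with its strip square to the window. The red jar is partly under the arm and has not moved.

>>> servo_tool([
  {"grip":0,"x":33,"y":-17.7,"z":0,"roll":0},
  {"grip":0,"x":33,"y":-17.7,"z":0,"roll":0},
  {"grip":0,"x":33,"y":-17.7,"z":0,"roll":0},
  {"grip":0,"x":0,"y":0,"z":0,"roll":-7},
  {"grip":0,"x":0,"y":0,"z":0,"roll":-7},
])

```text
clock: 8.83
tcp_pos: [0.4048, 0.3906, 0.168]
orientation: [0.0, 0.631, 0.776, 0.001]
wrist_force: [0.1, 0.5, 0.3]
finger_gap: 0.0855
grip_force: 0.0
```

>>> servo_tool([
  {"grip":0,"x":0,"y":0,"z":0,"roll":-7},
  {"grip":0,"x":0,"y":0,"z":0,"roll":-7},
  {"grip":0,"x":0,"y":0,"z":0,"roll":-7},
  {"grip":0,"x":0,"y":0,"z":0,"roll":-7},
  {"grip":0,"x":0,"y":0,"z":0,"roll":-7},
])

```text
clock: 9.25
tcp_pos: [0.4061, 0.3886, 0.1681]
orientation: [0.0, 0.37, 0.929, 0.0]
wrist_force: [0.2, -0.5, 0.1]
finger_gap: 0.0851
grip_force: 0.0
```

>>> servo_tool([
  {"grip":0,"x":0,"y":0,"z":0,"roll":-7},
  {"grip":0,"x":0,"y":0,"z":0,"roll":-7},
  {"grip":0,"x":0,"y":0,"z":0,"roll":-7},
  {"grip":0,"x":0,"y":0,"z":0,"roll":-7},
  {"grip":0,"x":0,"y":0,"z":0,"roll":-7},
])

```text
clock: 9.67
tcp_pos: [0.4062, 0.3885, 0.1681]
orientation: [0.0, 0.074, 0.997, 0.0]
wrist_force: [-0.2, -0.5, 0.4]
finger_gap: 0.0853
grip_force: 0.0
```

>>> servo_tool([
  {"grip":0,"x":0,"y":0,"z":0,"roll":-7},
  {"grip":0,"x":0,"y":0,"z":0,"roll":-7},
  {"grip":0,"x":0,"y":0,"z":0,"roll":-3},
  {"grip":0,"x":0,"y":0,"z":0,"roll":0},
  {"grip":0,"x":0,"y":0,"z":0,"roll":0},
])

```text
clock: 10.08
tcp_pos: [0.4061, 0.3885, 0.1679]
orientation: [0.0, -0.07, 0.998, 0.0]
wrist_force: [-1.3, 0.5, 0.4]
finger_gap: 0.0852
grip_force: 0.0
```

```bash
python3 - <<'E'
from h import *
go((.4073,.3873,.02,98.3))
E
```

```text
now [0.4061 0.3885 0.1679] 98.1 t 10.1 gap 0.0852 F [-1.3  0.5  0.4] gf 0.0
-> [4.07e-01 3.87e-01 2.00e-02 9.83e+01] shift mm xyz [ -1.   -1.4 147.9] roll -0.2
```

>>> servo_tool([
  {"grip":0,"x":-1,"y":-1.4,"z":35,"roll":0},
  {"grip":0,"x":0,"y":0,"z":35,"roll":0},
  {"grip":0,"x":0,"y":0,"z":35,"roll":0},
  {"grip":0,"x":0,"y":0,"z":28,"roll":0},
  {"grip":0,"x":0,"y":0,"z":15,"roll":0},
])

```text
clock: 10.5
tcp_pos: [0.4051, 0.3858, 0.0159]
orientation: [-0.002, -0.071, 0.998, -0.001]
wrist_force: [-0.1, -1.3, 0.9]
finger_gap: 0.0854
grip_force: 0.0
```

>>> servo_tool([
  {"grip":0.3,"x":0,"y":0,"z":0,"roll":0},
  {"grip":0.6,"x":0,"y":0,"z":0,"roll":0},
  {"grip":1,"x":0,"y":0,"z":0,"roll":0},
  {"grip":1,"x":0,"y":0,"z":0,"roll":0},
  {"grip":1,"x":0,"y":0,"z":0,"roll":0},
])

```text
clock: 10.92
tcp_pos: [0.4078, 0.3879, 0.0206]
orientation: [0.001, -0.071, 0.997, 0.001]
wrist_force: [0.4, -0.4, -2.2]
finger_gap: 0.0648
grip_force: 66.8
```

>>> servo_tool([
  {"grip":1,"x":0,"y":0,"z":-10,"roll":0},
  {"grip":1,"x":0,"y":0,"z":-30,"roll":0},
  {"grip":1,"x":0,"y":0,"z":-40,"roll":0},
  {"grip":1,"x":0,"y":0,"z":-40,"roll":0},
  {"grip":1,"x":0,"y":0,"z":-30,"roll":0},
])

```text
clock: 11.33
tcp_pos: [0.4075, 0.3878, 0.1739]
orientation: [0.002, -0.071, 0.997, 0.001]
wrist_force: [0.5, 1.5, -2.9]
finger_gap: 0.0648
grip_force: 67.7
```

>>> servo_tool([
  {"grip":1,"x":0,"y":0,"z":0,"roll":0},
  {"grip":1,"x":0,"y":0,"z":0,"roll":0},
])

```text
clock: 11.5
tcp_pos: [0.4085, 0.3884, 0.1728]
orientation: [0.003, -0.071, 0.997, 0.002]
wrist_force: [-0.3, -0.0, -4.5]
finger_gap: 0.065
grip_force: 67.7
```

```bash
python3 - <<'E'
from h import *
s=fr(SC,SY,np.array([0,-.027]))
go((*s,.17,98.3),(*s,.17,-2.8))
E
```

```text
now [0.4085 0.3884 0.1728] 98.2 t 11.5 gap 0.065 F [-0.3 -0.  -4.5] gf 67.7
-> [6.18e-01 2.50e-02 1.70e-01 9.83e+01] shift mm xyz [-155.7 -389.8    2.8] roll -0.1
-> [ 0.618  0.025  0.17  -2.8  ] shift mm xyz [ 0.  0. -0.] roll 101.1
```

>>> servo_tool([
  {"grip":1,"x":-13,"y":-32.5,"z":0,"roll":0},
  {"grip":1,"x":-13,"y":-32.5,"z":0,"roll":0},
  {"grip":1,"x":-13,"y":-32.5,"z":0,"roll":0},
  {"grip":1,"x":-13,"y":-32.5,"z":0,"roll":0},
  {"grip":1,"x":-13,"y":-32.5,"z":0,"roll":0},
])

```text
clock: 11.92
tcp_pos: [0.4936, 0.234, 0.1677]
orientation: [-0.002, -0.072, 0.997, -0.0]
wrist_force: [-0.5, 1.1, -3.4]
finger_gap: 0.0648
grip_force: 68.1
```

>>> servo_tool([
  {"grip":1,"x":-13,"y":-32.5,"z":0,"roll":0},
  {"grip":1,"x":-13,"y":-32.5,"z":0,"roll":0},
  {"grip":1,"x":-13,"y":-32.5,"z":0,"roll":0},
  {"grip":1,"x":-13,"y":-32.5,"z":0,"roll":0},
  {"grip":1,"x":-13,"y":-32.5,"z":0,"roll":0},
])

```text
clock: 12.33
tcp_pos: [0.5812, 0.0825, 0.1675]
orientation: [-0.002, -0.071, 0.997, 0.0]
wrist_force: [0.7, 0.5, -3.1]
finger_gap: 0.065
grip_force: 68.1
```

>>> servo_tool([
  {"grip":1,"x":-13,"y":-32.5,"z":0,"roll":0},
  {"grip":1,"x":-13,"y":-32.5,"z":0,"roll":0},
  {"grip":1,"x":0,"y":0,"z":0,"roll":7},
  {"grip":1,"x":0,"y":0,"z":0,"roll":7},
  {"grip":1,"x":0,"y":0,"z":0,"roll":7},
])

```text
clock: 12.75
tcp_pos: [0.6158, 0.0224, 0.1669]
orientation: [-0.002, 0.116, 0.993, 0.0]
wrist_force: [-0.5, -0.3, -2.8]
finger_gap: 0.0646
grip_force: 68.3
```

>>> servo_tool([
  {"grip":1,"x":0,"y":0,"z":0,"roll":7},
  {"grip":1,"x":0,"y":0,"z":0,"roll":7},
  {"grip":1,"x":0,"y":0,"z":0,"roll":7},
  {"grip":1,"x":0,"y":0,"z":0,"roll":7},
  {"grip":1,"x":0,"y":0,"z":0,"roll":7},
])

```text
clock: 13.17
tcp_pos: [0.6155, 0.0236, 0.1672]
orientation: [-0.002, 0.408, 0.913, -0.001]
wrist_force: [-0.7, -0.2, -2.7]
finger_gap: 0.0646
grip_force: 68.2
```

>>> servo_tool([
  {"grip":1,"x":0,"y":0,"z":0,"roll":7},
  {"grip":1,"x":0,"y":0,"z":0,"roll":7},
  {"grip":1,"x":0,"y":0,"z":0,"roll":7},
  {"grip":1,"x":0,"y":0,"z":0,"roll":7},
  {"grip":1,"x":0,"y":0,"z":0,"roll":7},
])

```text
clock: 13.58
tcp_pos: [0.6155, 0.0236, 0.1672]
orientation: [-0.002, 0.664, 0.748, -0.001]
wrist_force: [0.3, -0.0, -3.1]
finger_gap: 0.0648
grip_force: 68.2
```

>>> servo_tool([
  {"grip":1,"x":0,"y":0,"z":0,"roll":7},
  {"grip":1,"x":0,"y":0,"z":0,"roll":3},
  {"grip":1,"x":0,"y":0,"z":0,"roll":0},
  {"grip":1,"x":0,"y":0,"z":0,"roll":0},
])

```text
clock: 13.92
tcp_pos: [0.6159, 0.0236, 0.1678]
orientation: [-0.001, 0.724, 0.69, -0.001]
wrist_force: [0.2, -0.5, -4.0]
finger_gap: 0.0651
grip_force: 68.2
```

```bash
python3 - <<'E'
from h import *
im=env.read_camera("side")[:,:,::-1]; cv2.imwrite("pics/s2.png",cv2.resize(im[130:270,240:420],None,fx=4,fy=4,interpolation=2))
s=fr(SC,SY,np.array([0.002,-.027]))
go((*s,.0285,-2.8))
E
```

```text
now [0.6161 0.0236 0.1681] -2.7 t 14.0 gap 0.065 F [ 0.  -0.3 -2.9] gf 68.2
-> [ 0.62   0.025  0.028 -2.8  ] shift mm xyz [  1.2   4.  139.6] roll 0.1
```

View pics/s2.png

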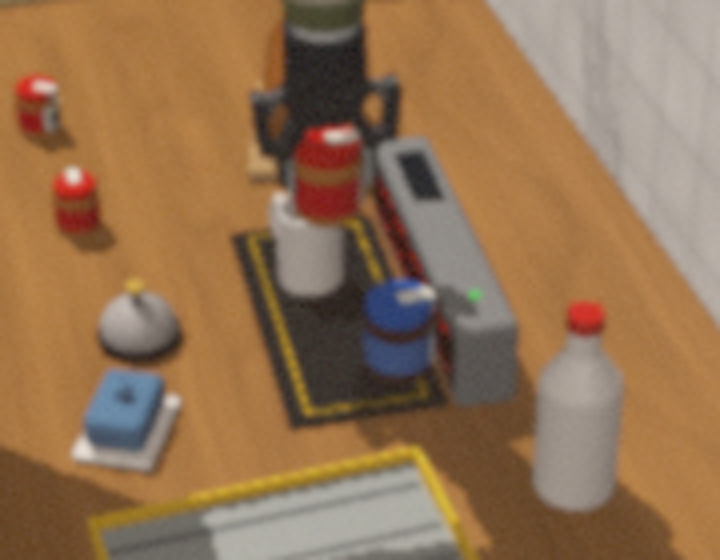

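The red jar is held above the slot with its strip towards the window. The blue jar (397,330) now looks close to the far yellow line, so it may have been knocked. I'll check from above.

```bash
python3 - <<'E'
from h import *
im=top()
try:
    b=lidfit(im,"blue",(.63,-.05),.006); print("blue",b,fr(np.zeros(2),-SY,np.array(b[:2])-SC))
except Exception as e: print(e)
cv2.imwrite("pics/t3.png",cv2.resize(im[140:240,230:380],None,fx=5,fy=5,interpolation=2))
K,R,r,t=cam("top"); print("cam at",-R.T@t)
print(((proj("side",[[.6155,-.051,.006],[.6155,-.051,.082]])-[240,130])*4).round())
E
```

```text
blue (np.float64(0.6767), np.float64(-0.024), np.float64(nan), 'hw,off,cost', array([8., 1.]), np.float64(nan)) [ 0.06089316 -0.07276231]
cam at [ 0.42440522 -0.01966642  1.23512005]
[[352. 373.]
 [351. 309.]]h.py:25: RuntimeWarning: Mean of empty slice.
  du,dv=X[wm].mean()-u,Y[wm].mean()-vv
  ret = ret.dtype.type(ret / rcount)
```

View pics/t3.png

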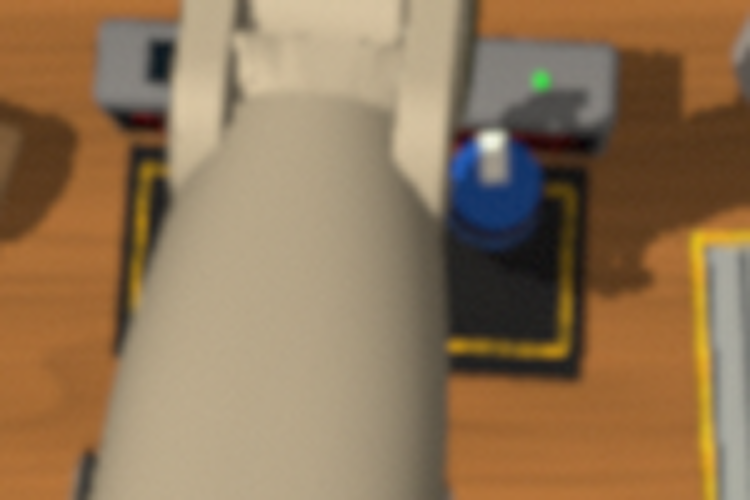

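```bash
python3 - <<'E'
from h import *
p=ray("top",230+496/5,140+187/5,.082); print("top est",p,fr(np.zeros(2),-SY,p-SC))
q=ray("side",240+397/4,130+294/4,.082); print("side est",q,fr(np.zeros(2),-SY,q-SC))
s=fr(SC,SY,np.array([-.008,-.019])); go((*s,.0285,-2.8))
E
```

```text
top est [ 0.65930338 -0.04618266] [ 0.04462101 -0.09578251]
side est [ 0.6630989  -0.04125551] [ 0.04816685 -0.09067274]
now [0.6164 0.0235 0.1684] -2.7 t 14.0 gap 0.0649 F [ 0.1  1.  -3.4] gf 68.2
-> [ 0.611  0.033  0.028 -2.8  ] shift mm xyz [  9.3  -6.2 139.9] roll 0.1
```

>>> servo_tool([
  {"grip":1,"x":9.3,"y":-6,"z":20,"roll":0},
  {"grip":1,"x":0,"y":0,"z":40,"roll":0},
  {"grip":1,"x":0,"y":0,"z":35,"roll":0},
  {"grip":1,"x":0,"y":0,"z":25,"roll":0},
  {"grip":1,"x":0,"y":0,"z":14,"roll":0},
])

```text
clock: 14.43
tcp_pos: [0.6085, 0.0334, 0.0312]
orientation: [-0.002, 0.724, 0.69, -0.002]
wrist_force: [0.2, -1.0, -3.4]
finger_gap: 0.0647
grip_force: 68.4
```

>>> servo_tool([
  {"grip":1,"x":0,"y":0,"z":4,"roll":0},
  {"grip":1,"x":0,"y":0,"z":2,"roll":0},
  {"grip":1,"x":0,"y":0,"z":1,"roll":0},
  {"grip":1,"x":0,"y":0,"z":0,"roll":0},
  {"grip":1,"x":0,"y":0,"z":0,"roll":0},
])

```text
clock: 14.85
tcp_pos: [0.6127, 0.033, 0.0299]
orientation: [0.001, 0.724, 0.69, 0.001]
wrist_force: [0.7, -0.1, -3.3]
finger_gap: 0.0646
grip_force: 68.4
```

```bash
python3 - <<'E'
from h import *
go()
E
```

```text
now [0.6127 0.033  0.0299] -2.8 t 14.8 gap 0.0646 F [ 0.7 -0.1 -3.3] gf 68.4
```

>>> servo_tool([
  {"grip":1,"x":0,"y":0,"z":1,"roll":0},
  {"grip":1,"x":0,"y":0,"z":1,"roll":0},
  {"grip":1,"x":0,"y":0,"z":1,"roll":0},
  {"grip":1,"x":0,"y":0,"z":0,"roll":0},
  {"grip":1,"x":0,"y":0,"z":0,"roll":0},
])

```text
clock: 15.27
tcp_pos: [0.6114, 0.0331, 0.0253]
orientation: [-0.0, 0.724, 0.69, 0.0]
wrist_force: [0.2, 1.0, -3.3]
finger_gap: 0.0643
grip_force: 68.4
```

>>> servo_tool([
  {"grip":0.6,"x":0,"y":0,"z":0,"roll":0},
  {"grip":0.3,"x":0,"y":0,"z":0,"roll":0},
  {"grip":0,"x":0,"y":0,"z":0,"roll":0},
  {"grip":0,"x":0,"y":0,"z":0,"roll":0},
  {"grip":0,"x":0,"y":0,"z":0,"roll":0},
])

```text
clock: 15.68
tcp_pos: [0.612, 0.033, 0.0259]
orientation: [0.0, 0.724, 0.69, 0.0]
wrist_force: [-0.4, -0.1, 0.0]
finger_gap: 0.0858
grip_force: 0.0
```

>>> servo_tool([
  {"grip":0,"x":0,"y":0,"z":-10,"roll":0},
  {"grip":0,"x":0,"y":0,"z":-30,"roll":0},
  {"grip":0,"x":0,"y":0,"z":-40,"roll":0},
  {"grip":0,"x":0,"y":0,"z":-40,"roll":0},
  {"grip":0,"x":0,"y":0,"z":-20,"roll":0},
])

```text
clock: 16.1
tcp_pos: [0.6135, 0.033, 0.1717]
orientation: [0.003, 0.724, 0.69, 0.002]
wrist_force: [2.0, 0.6, 1.1]
finger_gap: 0.0853
grip_force: 0.0
```

>>> servo_tool([
  {"grip":0,"x":-40,"y":-20,"z":-5,"roll":0},
  {"grip":0,"x":-40,"y":-20,"z":0,"roll":0},
  {"grip":0,"x":-40,"y":-20,"z":0,"roll":0},
  {"grip":0,"x":-40,"y":-20,"z":0,"roll":0},
  {"grip":0,"x":-40,"y":-20,"z":0,"roll":0},
])

```text
clock: 16.52
tcp_pos: [0.5085, -0.1495, 0.1713]
orientation: [0.001, 0.724, 0.69, 0.0]
wrist_force: [1.1, -1.0, -0.5]
finger_gap: 0.0856
grip_force: 0.0
```

>>> servo_tool([
  {"grip":0,"x":-40,"y":0,"z":0,"roll":0},
  {"grip":0,"x":-40,"y":0,"z":0,"roll":0},
  {"grip":0,"x":-10,"y":0,"z":0,"roll":0},
  {"grip":0,"x":0,"y":0,"z":0,"roll":0},
])

```text
clock: 16.85
tcp_pos: [0.5049, -0.2415, 0.1709]
orientation: [0.001, 0.726, 0.688, 0.0]
wrist_force: [-0.2, -0.1, -0.2]
finger_gap: 0.0852
grip_force: 0.0
```

```bash
sed -i 's/(sa>150)&(v>120)/(sa>150)\&(v>80)/; s/(sa>=90)&(v>110)/(sa>=90)\&(v>80)/' h.py; python3 - <<'E'
from h import *
im=top(); cv2.imwrite("pics/t4f.png",im)
for c,n in(("blue",(.66,-.045)),("red",(.613,.033))):
    b=lidfit(im,c,n,.006); print(c,b,fr(np.zeros(2),-SY,np.array(b[:2])-SC))
cv2.imwrite("pics/t4.png",cv2.resize(im[140:240,230:380],None,fx=5,fy=5,interpolation=2))
go()
E
```

```text
blue (np.float64(0.6608), np.float64(-0.0433), np.float64(1.0), 'hw,off,cost', array([10. , -2.3]), np.float64(1.83)) [ 0.04597245 -0.092829  ]
red (np.float64(0.6095), np.float64(0.0322), np.float64(-1.6), 'hw,off,cost', array([ 8.9, -1.5]), np.float64(0.85)) [-0.00901806 -0.01997309]
now [ 0.5048 -0.2394  0.1706] -3.0 t 16.9 gap 0.0853 F [ 0.7  0.1 -0.8] gf 0.0
```

View pics/t4.png

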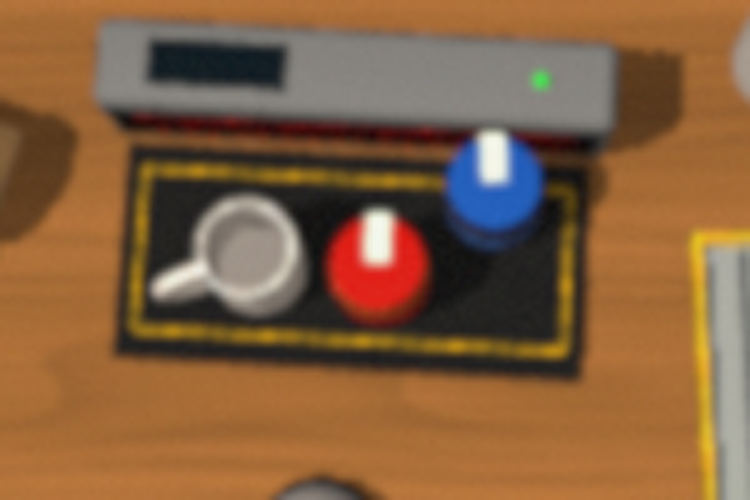

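The red jar stands squarely in the field. The blue jar is over the far line at scanner (46,-93) mm, so I'll re-grip it across y and pull it back.

>>> servo_tool([
  {"grip":0,"x":0,"y":0,"z":0,"roll":-7},
  {"grip":0,"x":0,"y":0,"z":0,"roll":-7},
  {"grip":0,"x":0,"y":0,"z":0,"roll":-7},
  {"grip":0,"x":0,"y":0,"z":0,"roll":-7},
  {"grip":0,"x":0,"y":0,"z":0,"roll":-7},
])

```text
clock: 17.32
tcp_pos: [0.5052, -0.236, 0.1704]
orientation: [-0.0, 0.48, 0.877, 0.0]
wrist_force: [-0.3, 0.8, 0.4]
finger_gap: 0.0855
grip_force: 0.0
```

>>> servo_tool([
  {"grip":0,"x":0,"y":0,"z":0,"roll":-7},
  {"grip":0,"x":0,"y":0,"z":0,"roll":-7},
  {"grip":0,"x":0,"y":0,"z":0,"roll":-7},
  {"grip":0,"x":0,"y":0,"z":0,"roll":-7},
  {"grip":0,"x":0,"y":0,"z":0,"roll":-7},
])

```text
clock: 17.73
tcp_pos: [0.5052, -0.2359, 0.1704]
orientation: [-0.0, 0.193, 0.981, 0.0]
wrist_force: [-0.6, -0.2, -0.8]
finger_gap: 0.085
grip_force: 0.0
```

>>> servo_tool([
  {"grip":0,"x":0,"y":0,"z":0,"roll":-7},
  {"grip":0,"x":0,"y":0,"z":0,"roll":-7},
  {"grip":0,"x":0,"y":0,"z":0,"roll":-7},
  {"grip":0,"x":0,"y":0,"z":0,"roll":-2},
  {"grip":0,"x":-10,"y":15,"z":0,"roll":0},
])

```text
clock: 18.15
tcp_pos: [0.5143, -0.2225, 0.1703]
orientation: [-0.0, -0.002, 1.0, -0.0]
wrist_force: [0.5, 0.2, 0.1]
finger_gap: 0.0856
grip_force: 0.0
```

>>> servo_tool([
  {"grip":0,"x":-24,"y":30,"z":0,"roll":0},
  {"grip":0,"x":-24,"y":30,"z":0,"roll":0},
  {"grip":0,"x":-24,"y":30,"z":0,"roll":0},
  {"grip":0,"x":-24,"y":30,"z":0,"roll":0},
  {"grip":0,"x":-24,"y":30,"z":0,"roll":0},
])

```text
clock: 18.57
tcp_pos: [0.6349, -0.0688, 0.1705]
orientation: [0.0, -0.003, 1.0, 0.0]
wrist_force: [0.2, -0.8, 0.0]
finger_gap: 0.0856
grip_force: 0.0
```

>>> servo_tool([
  {"grip":0,"x":-24,"y":31,"z":0,"roll":0},
  {"grip":0,"x":0,"y":0,"z":0,"roll":0},
  {"grip":0,"x":0,"y":0,"z":0,"roll":0},
  {"grip":0,"x":0,"y":0,"z":0,"roll":0},
])

```text
clock: 18.9
tcp_pos: [0.6577, -0.0397, 0.1699]
orientation: [-0.0, -0.003, 1.0, 0.0]
wrist_force: [-0.8, -0.6, -0.3]
finger_gap: 0.0857
grip_force: 0.0
```

```bash
python3 - <<'E'
from h import *
go((.659,-.0433,.03,90))
E
```

```text
now [ 0.6577 -0.0397  0.1699] 90.3 t 18.9 gap 0.0857 F [-0.8 -0.6 -0.3] gf 0.0
-> [ 6.59e-01 -4.30e-02  3.00e-02  9.00e+01] shift mm xyz [ -1.3  -3.6 139.9] roll 0.3
```

>>> servo_tool([
  {"grip":0,"x":-1.3,"y":-3.6,"z":35,"roll":0},
  {"grip":0,"x":0,"y":0,"z":35,"roll":0},
  {"grip":0,"x":0,"y":0,"z":30,"roll":0},
  {"grip":0,"x":0,"y":0,"z":20,"roll":0},
  {"grip":0,"x":0,"y":0,"z":13,"roll":0},
])

```text
clock: 19.32
tcp_pos: [0.6565, -0.0458, 0.0342]
orientation: [-0.002, -0.001, 1.0, 0.0]
wrist_force: [-0.4, -0.1, 0.2]
finger_gap: 0.0852
grip_force: 0.0
```

>>> servo_tool([
  {"grip":0,"x":0,"y":0,"z":6,"roll":0},
  {"grip":0.3,"x":0,"y":0,"z":0,"roll":0},
  {"grip":0.6,"x":0,"y":0,"z":0,"roll":0},
  {"grip":1,"x":0,"y":0,"z":0,"roll":0},
  {"grip":1,"x":0,"y":0,"z":0,"roll":0},
])

```text
clock: 19.73
tcp_pos: [0.6603, -0.0456, 0.0323]
orientation: [0.001, -0.002, 1.0, -0.0]
wrist_force: [0.1, -0.5, -2.5]
finger_gap: 0.0643
grip_force: 66.6
```

>>> servo_tool([
  {"grip":1,"x":0,"y":0,"z":0,"roll":0},
  {"grip":1,"x":0,"y":0,"z":-3,"roll":0},
  {"grip":1,"x":0,"y":0,"z":-4,"roll":0},
  {"grip":1,"x":0,"y":0,"z":-3,"roll":0},
  {"grip":1,"x":0,"y":0,"z":0,"roll":0},
])

```text
clock: 20.15
tcp_pos: [0.6602, -0.0452, 0.0419]
orientation: [0.001, -0.002, 1.0, -0.0]
wrist_force: [0.2, -0.4, -3.4]
finger_gap: 0.0643
grip_force: 67.1
```

```bash
python3 - <<'E'
from h import *
s=fr(SC,SY,np.array([.020,-.105]))
go((*s,.04,90),(*s,.04,87.2))
E
```

```text
now [ 0.6602 -0.0452  0.0419] 90.2 t 20.1 gap 0.0643 F [ 0.2 -0.4 -3.4] gf 67.1
-> [ 6.34e-01 -5.40e-02  4.00e-02  9.00e+01] shift mm xyz [26.  -8.8  1.9] roll 0.2
-> [ 6.34e-01 -5.40e-02  4.00e-02  8.72e+01] shift mm xyz [ 0.  0. -0.] roll 2.8
```

>>> servo_tool([
  {"grip":1,"x":7,"y":-2,"z":0,"roll":0},
  {"grip":1,"x":10,"y":-4,"z":0,"roll":0},
  {"grip":1,"x":8,"y":-3,"z":0,"roll":0},
  {"grip":1,"x":0,"y":0,"z":0,"roll":3},
  {"grip":1,"x":0,"y":0,"z":3,"roll":0},
])

```text
clock: 20.57
tcp_pos: [0.6339, -0.0546, 0.0383]
orientation: [0.0, 0.025, 1.0, 0.0]
wrist_force: [0.1, 0.2, -3.4]
finger_gap: 0.0646
grip_force: 67.0
```

>>> servo_tool([
  {"grip":1,"x":0,"y":0,"z":4,"roll":0},
  {"grip":1,"x":0,"y":0,"z":3,"roll":0},
  {"grip":1,"x":0,"y":0,"z":1,"roll":0},
  {"grip":1,"x":0,"y":0,"z":0,"roll":0},
  {"grip":1,"x":0,"y":0,"z":0,"roll":0},
])

```text
clock: 20.98
tcp_pos: [0.6346, -0.0544, 0.032]
orientation: [0.0, 0.024, 1.0, -0.0]
wrist_force: [-6.3, -0.1, 12.8]
finger_gap: 0.0644
grip_force: 68.8
```

>>> servo_tool([
  {"grip":0.4,"x":0,"y":0,"z":0,"roll":0},
  {"grip":0.13,"x":0,"y":0,"z":0,"roll":0},
  {"grip":0.13,"x":0,"y":0,"z":0,"roll":0},
  {"grip":0.13,"x":0,"y":0,"z":0,"roll":0},
])

```text
clock: 21.32
tcp_pos: [0.635, -0.0543, 0.0299]
orientation: [0.0, 0.024, 1.0, -0.0]
wrist_force: [-0.5, 0.5, -0.3]
finger_gap: 0.0744
grip_force: 0.0
```

```bash
python3 - <<'E'
from h import *
go()
E
```

```text
now [ 0.635  -0.0543  0.0299] 87.2 t 21.3 gap 0.0744 F [-0.5  0.5 -0.3] gf 0.0
```

>>> servo_tool([
  {"grip":0.13,"x":0,"y":0,"z":-10,"roll":0},
  {"grip":0.13,"x":0,"y":0,"z":-30,"roll":0},
  {"grip":0,"x":0,"y":0,"z":-40,"roll":0},
  {"grip":0,"x":0,"y":0,"z":-40,"roll":0},
  {"grip":0,"x":0,"y":0,"z":-20,"roll":0},
])

```text
clock: 21.73
tcp_pos: [0.6366, -0.0546, 0.1757]
orientation: [0.003, 0.024, 1.0, -0.001]
wrist_force: [1.4, 1.0, 0.5]
finger_gap: 0.0853
grip_force: 0.0
```

>>> servo_tool([
  {"grip":0,"x":26,"y":-31,"z":0,"roll":0},
  {"grip":0,"x":26,"y":-31,"z":0,"roll":0},
  {"grip":0,"x":26,"y":-31,"z":0,"roll":0},
  {"grip":0,"x":26,"y":-31,"z":0,"roll":0},
  {"grip":0,"x":26,"y":-31,"z":0,"roll":0},
])

```text
clock: 22.15
tcp_pos: [0.4961, -0.2037, 0.1706]
orientation: [0.0, 0.024, 1.0, -0.0]
wrist_force: [0.2, 0.3, -0.3]
finger_gap: 0.0853
grip_force: 0.0
```

>>> servo_tool([
  {"grip":0,"x":0,"y":-31,"z":0,"roll":0},
  {"grip":0,"x":0,"y":0,"z":0,"roll":0},
  {"grip":0,"x":0,"y":0,"z":0,"roll":0},
])

```text
clock: 22.4
tcp_pos: [0.4955, -0.2354, 0.1705]
orientation: [0.001, 0.026, 1.0, -0.0]
wrist_force: [-0.2, 0.4, 0.3]
finger_gap: 0.0856
grip_force: 0.0
```

```bash
python3 - <<'E'
from h import *
im=top(); cv2.imwrite("pics/t5f.png",im)
for c,n in(("blue",(.634,-.054)),("red",(.613,.033))):
    b=lidfit(im,c,n,.006); print(c,b,fr(np.zeros(2),-SY,np.array(b[:2])-SC))
cv2.imwrite("pics/t5.png",cv2.resize(im[140:240,230:380],None,fx=5,fy=5,interpolation=2))
go()
E
```

```text
blue (np.float64(0.6376), np.float64(-0.0537), np.float64(-3.5), 'hw,off,cost', array([10.6,  0.5]), np.float64(1.5)) [ 0.02331825 -0.10436968]
red (np.float64(0.6095), np.float64(0.0322), np.float64(-1.6), 'hw,off,cost', array([ 8.9, -1.5]), np.float64(0.85)) [-0.00901806 -0.01997309]
now [ 0.4958 -0.2342  0.1704] 87.1 t 22.4 gap 0.0852 F [-0.1 -0.6  0.4] gf 0.0
```

View pics/t5.png

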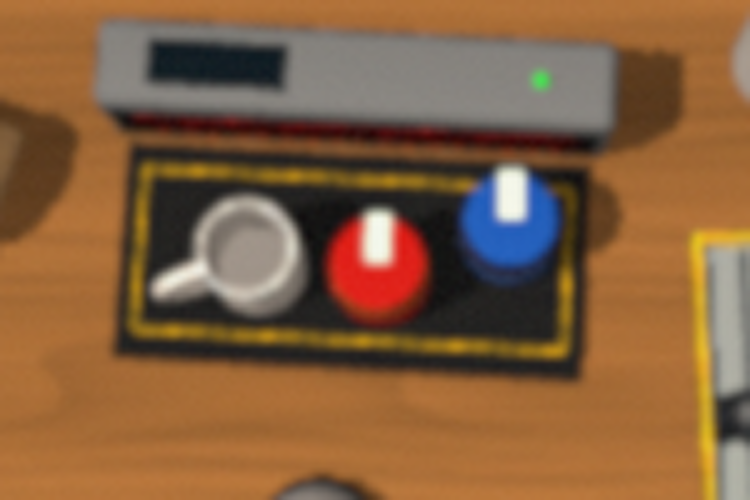

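```bash
python3 - <<'E'
from h import *
P=[ray("top",230+u/5,140+v/5,.006) for u,v in((138,160),(578,186),(570,357),(128,337))]
for p in P: print(p.round(4),fr(np.zeros(2),-SY,p-SC).round(4))
# code-side tangent of jar base in px crop
m=ray("top",230+250/5,140+243/5,.091); print("mug",m)
bs=fr(SC,SY,np.array([.020,-.105])); print("tray spots",fr(TR,TY,np.array([.06,.05])),fr(TR,TY,np.array([.06,.132])),fr(TR,TY,np.array([-.055,.095])))
go((.636,-.0543,.17,87.2))
E
```

```text
[0.6933 0.1999] [0.0663 0.1517]
[ 0.6756 -0.1045] [ 0.0638 -0.1532]
[ 0.557  -0.0983] [-0.055  -0.1529]
[0.5699 0.2037] [-0.0571  0.1493]
mug [0.62063086 0.11155429]
tray spots [ 0.55521847 -0.32493649] [ 0.55235672 -0.24298644] [ 0.43871805 -0.28397734]
now [ 0.4958 -0.2342  0.1704] 87.1 t 22.4 gap 0.0852 F [-0.1 -0.6  0.4] gf 0.0
-> [ 6.36e-01 -5.40e-02  1.70e-01  8.72e+01] shift mm xyz [-131.   186.7    0.4] roll -0.1
```

>>> servo_tool([
  {"grip":0.13,"x":-22,"y":31.2,"z":0,"roll":0},
  {"grip":0.13,"x":-22,"y":31.2,"z":0,"roll":0},
  {"grip":0.13,"x":-22,"y":31.2,"z":0,"roll":0},
  {"grip":0.13,"x":-22,"y":31.2,"z":0,"roll":0},
  {"grip":0.13,"x":-22,"y":31.2,"z":0,"roll":0},
])

```text
clock: 22.87
tcp_pos: [0.6143, -0.0799, 0.1701]
orientation: [0.0, 0.023, 1.0, 0.0]
wrist_force: [0.1, -1.1, 0.5]
finger_gap: 0.0742
grip_force: 0.0
```

>>> servo_tool([
  {"grip":0.13,"x":-21,"y":30.7,"z":0,"roll":0},
  {"grip":0.13,"x":0,"y":0,"z":0,"roll":0},
  {"grip":0.13,"x":0,"y":0,"z":0,"roll":0},
  {"grip":0.13,"x":0,"y":0,"z":0,"roll":0},
])

```text
clock: 23.2
tcp_pos: [0.6354, -0.0521, 0.1696]
orientation: [-0.001, 0.023, 1.0, 0.0]
wrist_force: [-0.4, 0.2, 0.1]
finger_gap: 0.0739
grip_force: 0.0
```

```bash
python3 - <<'E'
from h import *
go((.6355,-.0543,.03,87.2))
E
```

```text
now [ 0.6354 -0.0521  0.1696] 87.3 t 23.2 gap 0.0739 F [-0.4  0.2  0.1] gf 0.0
-> [ 6.36e-01 -5.40e-02  3.00e-02  8.72e+01] shift mm xyz [ -0.2  -2.1 139.6] roll 0.1
```

>>> servo_tool([
  {"grip":0.13,"x":0,"y":-2.1,"z":30,"roll":0},
  {"grip":0.13,"x":0,"y":0,"z":30,"roll":0},
  {"grip":0.13,"x":0,"y":0,"z":30,"roll":0},
  {"grip":0.13,"x":0,"y":0,"z":30,"roll":0},
  {"grip":0.13,"x":0,"y":0,"z":15,"roll":0},
])

```text
clock: 23.62
tcp_pos: [0.6323, -0.0564, 0.0314]
orientation: [-0.003, 0.025, 1.0, 0.0]
wrist_force: [-0.5, 0.4, -0.9]
finger_gap: 0.0743
grip_force: 0.0
```

>>> servo_tool([
  {"grip":0.13,"x":0,"y":0,"z":5,"roll":0},
  {"grip":0.5,"x":0,"y":0,"z":0,"roll":0},
  {"grip":1,"x":0,"y":0,"z":0,"roll":0},
  {"grip":1,"x":0,"y":0,"z":0,"roll":0},
  {"grip":1,"x":0,"y":0,"z":0,"roll":0},
])

```text
clock: 24.03
tcp_pos: [0.6354, -0.0565, 0.0304]
orientation: [0.0, 0.025, 1.0, -0.0]
wrist_force: [-0.4, -0.6, -0.2]
finger_gap: 0.0642
grip_force: 66.6
```

>>> servo_tool([
  {"grip":1,"x":0,"y":0,"z":-10,"roll":0},
  {"grip":1,"x":0,"y":0,"z":-30,"roll":0},
  {"grip":1,"x":0,"y":0,"z":-40,"roll":0},
  {"grip":1,"x":0,"y":0,"z":-30,"roll":0},
  {"grip":1,"x":0,"y":0,"z":0,"roll":0},
])

```text
clock: 24.45
tcp_pos: [0.6397, -0.0566, 0.1486]
orientation: [0.006, 0.024, 1.0, -0.001]
wrist_force: [1.2, 0.2, -2.1]
finger_gap: 0.0648
grip_force: 67.4
```

```bash
python3 - <<'E'
from h import *
s=fr(TR,TY,np.array([.06,.05])); go((*s,.14,87.2))
E
```

```text
now [ 0.6397 -0.0566  0.1486] 87.2 t 24.4 gap 0.0648 F [ 1.2  0.2 -2.1] gf 67.4
-> [ 0.555 -0.325  0.14  87.2  ] shift mm xyz [  71.2 -272.2    8.6] roll -0.0
```

>>> servo_tool([
  {"grip":1,"x":8.4,"y":-34,"z":0,"roll":0},
  {"grip":1,"x":8.4,"y":-34,"z":0,"roll":0},
  {"grip":1,"x":8.4,"y":-34,"z":0,"roll":0},
  {"grip":1,"x":8.4,"y":-34,"z":0,"roll":0},
  {"grip":1,"x":8.4,"y":-34,"z":0,"roll":0},
])

```text
clock: 24.87
tcp_pos: [0.5843, -0.2246, 0.1399]
orientation: [-0.0, 0.024, 1.0, 0.0]
wrist_force: [0.4, -0.6, -2.7]
finger_gap: 0.0646
grip_force: 67.6
```

>>> servo_tool([
  {"grip":1,"x":8.4,"y":-34,"z":0,"roll":0},
  {"grip":1,"x":8.4,"y":-34,"z":0,"roll":0},
  {"grip":1,"x":8.4,"y":-34,"z":0,"roll":0},
  {"grip":1,"x":0,"y":0,"z":0,"roll":0},
  {"grip":1,"x":0,"y":0,"z":0,"roll":0},
])

```text
clock: 25.28
tcp_pos: [0.554, -0.3262, 0.1395]
orientation: [-0.0, 0.026, 1.0, 0.0]
wrist_force: [-0.1, 1.5, -1.9]
finger_gap: 0.0648
grip_force: 67.8
```

```bash
python3 - <<'E'
from h import *
s=fr(TR,TY,np.array([.06,.05])); go((*s,.0305,87.2))
E
```

```text
now [ 0.554  -0.3262  0.1395] 87.0 t 25.3 gap 0.0648 F [-0.1  1.5 -1.9] gf 67.8
-> [ 5.55e-01 -3.25e-01  3.00e-02  8.72e+01] shift mm xyz [ -1.2   1.3 109. ] roll -0.2
```

>>> servo_tool([
  {"grip":1,"x":0,"y":1,"z":30,"roll":0},
  {"grip":1,"x":0,"y":0,"z":30,"roll":0},
  {"grip":1,"x":0,"y":0,"z":25,"roll":0},
  {"grip":1,"x":0,"y":0,"z":15,"roll":0},
  {"grip":1,"x":0,"y":0,"z":5,"roll":0},
])

```text
clock: 25.7
tcp_pos: [0.5533, -0.3199, 0.0314]
orientation: [-0.003, 0.024, 1.0, 0.002]
wrist_force: [-0.8, 0.5, -2.6]
finger_gap: 0.0646
grip_force: 67.9
```

>>> servo_tool([
  {"grip":1,"x":0,"y":0,"z":3,"roll":0},
  {"grip":1,"x":0,"y":0,"z":1,"roll":0},
  {"grip":1,"x":0,"y":0,"z":1,"roll":0},
  {"grip":1,"x":0,"y":0,"z":0,"roll":0},
  {"grip":1,"x":0,"y":0,"z":0,"roll":0},
])

```text
clock: 26.12
tcp_pos: [0.556, -0.3236, 0.0312]
orientation: [0.001, 0.024, 1.0, -0.001]
wrist_force: [-0.6, 0.5, -2.8]
finger_gap: 0.0649
grip_force: 67.9
```

>>> servo_tool([
  {"grip":0.6,"x":0,"y":0,"z":0,"roll":0},
  {"grip":0.3,"x":0,"y":0,"z":0,"roll":0},
  {"grip":0,"x":0,"y":0,"z":0,"roll":0},
  {"grip":0,"x":0,"y":0,"z":0,"roll":0},
])

```text
clock: 26.45
tcp_pos: [0.5556, -0.3236, 0.0306]
orientation: [0.001, 0.025, 1.0, -0.0]
wrist_force: [-1.2, -0.1, 0.8]
finger_gap: 0.0849
grip_force: 0.0
```

>>> servo_tool([
  {"grip":0,"x":0,"y":0,"z":-10,"roll":0},
  {"grip":0,"x":0,"y":0,"z":-30,"roll":0},
  {"grip":0,"x":0,"y":0,"z":-40,"roll":0},
  {"grip":0,"x":0,"y":0,"z":-40,"roll":0},
  {"grip":0,"x":0,"y":0,"z":-20,"roll":0},
])

```text
clock: 26.87
tcp_pos: [0.5569, -0.3244, 0.1766]
orientation: [0.003, 0.025, 1.0, -0.002]
wrist_force: [0.6, -0.9, 0.3]
finger_gap: 0.0855
grip_force: 0.0
```

```bash
python3 - <<'E'
from h import *
go((.612,.033,.17,87.2),(.612,.033,.17,-2.8))
im=top(); b=lidfit(im,"red",(.612,.033),.006); print(b)
E
```

```text
now [ 0.5569 -0.3244  0.1766] 87.2 t 26.9 gap 0.0855 F [ 0.6 -0.9  0.3] gf 0.0
-> [6.12e-01 3.30e-02 1.70e-01 8.72e+01] shift mm xyz [-37.5 359.7   6.6] roll -0.0
-> [ 0.612  0.033  0.17  -2.8  ] shift mm xyz [ 0.  0. -0.] roll 90.0
(np.float64(0.6099), np.float64(0.0324), np.float64(-1.5), 'hw,off,cost', array([ 9.1, -1.1]), np.float64(0.84))
```

>>> servo_tool([
  {"grip":0,"x":-3.7,"y":36,"z":0,"roll":0},
  {"grip":0,"x":-3.7,"y":36,"z":0,"roll":0},
  {"grip":0,"x":-3.7,"y":36,"z":0,"roll":0},
  {"grip":0,"x":-3.7,"y":36,"z":0,"roll":0},
  {"grip":0,"x":-3.7,"y":36,"z":0,"roll":0},
])

```text
clock: 27.33
tcp_pos: [0.5826, -0.1429, 0.1708]
orientation: [0.001, 0.025, 1.0, -0.0]
wrist_force: [0.8, -0.1, -1.0]
finger_gap: 0.0852
grip_force: 0.0
```

>>> servo_tool([
  {"grip":0,"x":-3.7,"y":36,"z":0,"roll":0},
  {"grip":0,"x":-3.7,"y":36,"z":0,"roll":0},
  {"grip":0,"x":-3.7,"y":36,"z":0,"roll":0},
  {"grip":0,"x":-3.7,"y":36,"z":0,"roll":0},
  {"grip":0,"x":-3.7,"y":36,"z":0,"roll":0},
])

```text
clock: 27.75
tcp_pos: [0.6099, 0.0364, 0.1709]
orientation: [0.001, 0.025, 1.0, 0.0]
wrist_force: [-0.6, 0.4, 0.3]
finger_gap: 0.0855
grip_force: 0.0
```

>>> servo_tool([
  {"grip":0,"x":0,"y":0,"z":0,"roll":7},
  {"grip":0,"x":0,"y":0,"z":0,"roll":7},
  {"grip":0,"x":0,"y":0,"z":0,"roll":7},
  {"grip":0,"x":0,"y":0,"z":0,"roll":7},
  {"grip":0,"x":0,"y":0,"z":0,"roll":7},
])

```text
clock: 28.17
tcp_pos: [0.6099, 0.0349, 0.1707]
orientation: [0.0, 0.327, 0.945, 0.0]
wrist_force: [-0.1, 0.0, -0.2]
finger_gap: 0.0855
grip_force: 0.0
```

>>> servo_tool([
  {"grip":0,"x":0,"y":0,"z":0,"roll":7},
  {"grip":0,"x":0,"y":0,"z":0,"roll":7},
  {"grip":0,"x":0,"y":0,"z":0,"roll":7},
  {"grip":0,"x":0,"y":0,"z":0,"roll":7},
  {"grip":0,"x":0,"y":0,"z":0,"roll":7},
])

```text
clock: 28.58
tcp_pos: [0.6099, 0.0346, 0.1707]
orientation: [0.0, 0.596, 0.803, 0.0]
wrist_force: [1.0, -0.1, -0.3]
finger_gap: 0.0851
grip_force: 0.0
```

>>> servo_tool([
  {"grip":0,"x":0,"y":0,"z":0,"roll":7},
  {"grip":0,"x":0,"y":0,"z":0,"roll":7},
  {"grip":0,"x":0,"y":0,"z":0,"roll":6},
  {"grip":0,"x":0,"y":0,"z":0,"roll":0},
  {"grip":0,"x":0,"y":0,"z":0,"roll":0},
])

```text
clock: 29.0
tcp_pos: [0.6099, 0.0346, 0.1705]
orientation: [0.0, 0.723, 0.691, 0.0]
wrist_force: [-0.0, -1.0, 0.6]
finger_gap: 0.0854
grip_force: 0.0
```

```bash
python3 - <<'E'
from h import *
go((.612,.033,.026,-2.8))
im=top(); bl=lidfit(im,"blue",(.5555,-.3235),.006); print(bl)
E
```

```text
now [0.6099 0.0346 0.1705] -2.6 t 29.0 gap 0.0854 F [-0.  -1.   0.6] gf 0.0
-> [ 0.612  0.033  0.026 -2.8  ] shift mm xyz [ -1.5   2.2 144.5] roll 0.2
(np.float64(0.5607), np.float64(-0.3215), np.float64(-7.6), 'hw,off,cost', array([ 7.3, -1.1]), np.float64(1.94))
```

>>> servo_tool([
  {"grip":0,"x":-1.5,"y":2,"z":35,"roll":0},
  {"grip":0,"x":0,"y":0,"z":35,"roll":0},
  {"grip":0,"x":0,"y":0,"z":35,"roll":0},
  {"grip":0,"x":0,"y":0,"z":25,"roll":0},
  {"grip":0,"x":0,"y":0,"z":14,"roll":0},
])

```text
clock: 29.47
tcp_pos: [0.6092, 0.0332, 0.0223]
orientation: [-0.002, 0.723, 0.69, -0.002]
wrist_force: [-1.1, -0.2, -0.6]
finger_gap: 0.0857
grip_force: 0.0
```

>>> servo_tool([
  {"grip":0.3,"x":0,"y":0,"z":0,"roll":0},
  {"grip":0.6,"x":0,"y":0,"z":0,"roll":0},
  {"grip":1,"x":0,"y":0,"z":0,"roll":0},
  {"grip":1,"x":0,"y":0,"z":0,"roll":0},
  {"grip":1,"x":0,"y":0,"z":0,"roll":0},
])

```text
clock: 29.88
tcp_pos: [0.6126, 0.033, 0.0272]
orientation: [0.001, 0.724, 0.69, 0.001]
wrist_force: [0.2, -0.7, -3.4]
finger_gap: 0.0651
grip_force: 66.8
```

>>> servo_tool([
  {"grip":1,"x":0,"y":0,"z":-10,"roll":0},
  {"grip":1,"x":0,"y":0,"z":-30,"roll":0},
  {"grip":1,"x":0,"y":0,"z":-40,"roll":0},
  {"grip":1,"x":0,"y":0,"z":-35,"roll":0},
  {"grip":1,"x":0,"y":0,"z":0,"roll":0},
])

```text
clock: 30.3
tcp_pos: [0.6165, 0.0328, 0.1507]
orientation: [0.005, 0.724, 0.69, 0.005]
wrist_force: [1.2, 0.4, -2.1]
finger_gap: 0.0646
grip_force: 68.0
```

>>> servo_tool([
  {"grip":1,"x":0,"y":0,"z":0,"roll":0},
  {"grip":1,"x":0,"y":0,"z":0,"roll":0},
])

```text
clock: 30.47
tcp_pos: [0.6115, 0.0331, 0.1414]
orientation: [0.0, 0.724, 0.69, 0.0]
wrist_force: [0.1, 1.4, -4.1]
finger_gap: 0.0646
grip_force: 68.0
```

```bash
python3 - <<'E'
from h import *
s=fr(TR,TY,np.array([.06,.132])); go((*s,.14,-2.8))
E
```

```text
now [0.6115 0.0331 0.1414] -2.8 t 30.5 gap 0.0646 F [ 0.1  1.4 -4.1] gf 68.0
-> [ 0.552 -0.243  0.14  -2.8  ] shift mm xyz [-278.6  -45.6    1.4] roll -0.0
```

>>> servo_tool([
  {"grip":1,"x":-34.8,"y":-5.7,"z":0,"roll":0},
  {"grip":1,"x":-34.8,"y":-5.7,"z":0,"roll":0},
  {"grip":1,"x":-34.8,"y":-5.7,"z":0,"roll":0},
  {"grip":1,"x":-34.8,"y":-5.7,"z":0,"roll":0},
  {"grip":1,"x":-34.8,"y":-5.7,"z":0,"roll":0},
])

```text
clock: 30.88
tcp_pos: [0.5726, -0.1401, 0.1387]
orientation: [-0.002, 0.724, 0.69, -0.001]
wrist_force: [0.5, -0.1, -4.0]
finger_gap: 0.0648
grip_force: 68.0
```

>>> servo_tool([
  {"grip":1,"x":-34.8,"y":-5.7,"z":0,"roll":0},
  {"grip":1,"x":-34.8,"y":-5.7,"z":0,"roll":0},
  {"grip":1,"x":-34.8,"y":-5.7,"z":0,"roll":0},
  {"grip":1,"x":0,"y":0,"z":0,"roll":0},
  {"grip":1,"x":0,"y":0,"z":0,"roll":0},
])

```text
clock: 31.3
tcp_pos: [0.5506, -0.2442, 0.1387]
orientation: [-0.002, 0.726, 0.688, -0.0]
wrist_force: [-0.0, 1.1, -3.3]
finger_gap: 0.0647
grip_force: 68.0
```

```bash
python3 - <<'E'
from h import *
s=fr(TR,TY,np.array([.06,.132])); go((*s,.027,-2.8))
E
```

```text
now [ 0.5506 -0.2442  0.1387] -3.0 t 31.3 gap 0.0647 F [-0.   1.1 -3.3] gf 68.0
-> [ 0.552 -0.243  0.027 -2.8  ] shift mm xyz [  1.3   1.6 111.7] roll -0.2
```

>>> servo_tool([
  {"grip":1,"x":1.3,"y":1.5,"z":30,"roll":0},
  {"grip":1,"x":0,"y":0,"z":30,"roll":0},
  {"grip":1,"x":0,"y":0,"z":25,"roll":0},
  {"grip":1,"x":0,"y":0,"z":15,"roll":0},
  {"grip":1,"x":0,"y":0,"z":6,"roll":0},
])

```text
clock: 31.72
tcp_pos: [0.5512, -0.2382, 0.0305]
orientation: [-0.004, 0.724, 0.69, -0.001]
wrist_force: [-0.1, 0.3, -3.5]
finger_gap: 0.065
grip_force: 68.0
```

>>> servo_tool([
  {"grip":1,"x":0,"y":0,"z":4,"roll":0},
  {"grip":1,"x":0,"y":0,"z":2,"roll":0},
  {"grip":1,"x":0,"y":0,"z":1,"roll":0},
  {"grip":1,"x":0,"y":0,"z":0,"roll":0},
  {"grip":1,"x":0,"y":0,"z":0,"roll":0},
])

```text
clock: 32.13
tcp_pos: [0.5549, -0.2419, 0.0291]
orientation: [0.001, 0.724, 0.69, 0.0]
wrist_force: [0.8, 0.2, -2.8]
finger_gap: 0.0646
grip_force: 68.0
```

>>> servo_tool([
  {"grip":0.6,"x":0,"y":0,"z":0,"roll":0},
  {"grip":0.3,"x":0,"y":0,"z":0,"roll":0},
  {"grip":0,"x":0,"y":0,"z":0,"roll":0},
  {"grip":0,"x":0,"y":0,"z":0,"roll":0},
])

```text
clock: 32.47
tcp_pos: [0.5547, -0.242, 0.0287]
orientation: [0.001, 0.724, 0.69, 0.0]
wrist_force: [0.7, -0.8, 0.3]
finger_gap: 0.085
grip_force: 0.0
```

>>> servo_tool([
  {"grip":0,"x":0,"y":0,"z":-10,"roll":0},
  {"grip":0,"x":0,"y":0,"z":-30,"roll":0},
  {"grip":0,"x":0,"y":0,"z":-40,"roll":0},
  {"grip":0,"x":0,"y":0,"z":-40,"roll":0},
  {"grip":0,"x":0,"y":0,"z":-20,"roll":0},
])

```text
clock: 32.88
tcp_pos: [0.5559, -0.2427, 0.1744]
orientation: [0.004, 0.724, 0.69, 0.001]
wrist_force: [0.2, -0.6, 0.7]
finger_gap: 0.0857
grip_force: 0.0
```

```bash
python3 - <<'E'
from h import *
im=top(); cv2.imwrite("pics/t6.png",cv2.resize(im[140:300,240:500],None,fx=3,fy=3,interpolation=2))
go((.6205,.1125,.17,-3),(.6205,.1125,.17,20))
E
```

```text
now [ 0.5574 -0.2435  0.1774] -2.8 t 32.9 gap 0.0851 F [-0.4  0.   2.5] gf 0.0
-> [ 0.62   0.112  0.17  -3.   ] shift mm xyz [358.7  45.6   7.4] roll 0.2
-> [ 0.62   0.112  0.17  20.   ] shift mm xyz [ 0.  0. -0.] roll -23
```

View pics/t6.png

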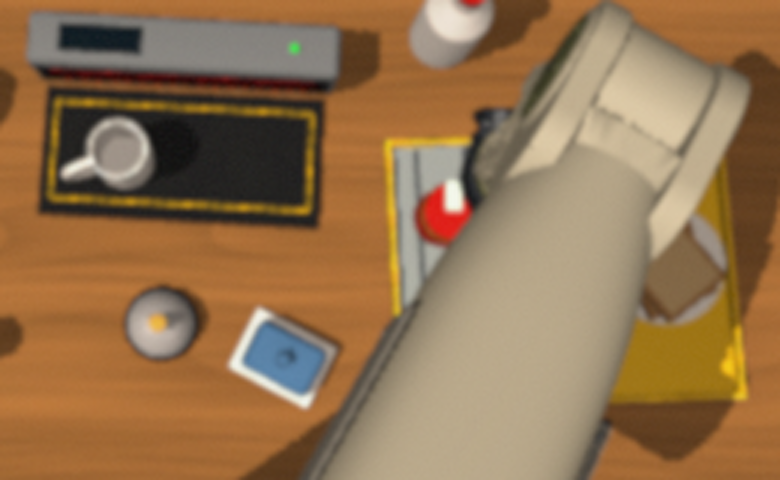

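The deck shows only the mug, at (120,153) in the crop with its handle to the lower left. The red jar stands in the tray at (443,214).

>>> servo_tool([
  {"grip":0,"x":35.9,"y":4.6,"z":0,"roll":0},
  {"grip":0,"x":35.9,"y":4.6,"z":0,"roll":0},
  {"grip":0,"x":35.9,"y":4.6,"z":0,"roll":0},
  {"grip":0,"x":35.9,"y":4.6,"z":0,"roll":0},
  {"grip":0,"x":35.9,"y":4.6,"z":0,"roll":0},
])

```text
clock: 33.35
tcp_pos: [0.5861, -0.062, 0.1689]
orientation: [0.001, 0.724, 0.689, 0.0]
wrist_force: [0.2, -0.4, 0.1]
finger_gap: 0.0855
grip_force: 0.0
```

>>> servo_tool([
  {"grip":0,"x":35.9,"y":4.6,"z":0,"roll":0},
  {"grip":0,"x":35.9,"y":4.6,"z":0,"roll":0},
  {"grip":0,"x":35.9,"y":4.6,"z":0,"roll":0},
  {"grip":0,"x":35.9,"y":4.6,"z":0,"roll":0},
  {"grip":0,"x":35.9,"y":4.6,"z":0,"roll":0},
])

```text
clock: 33.77
tcp_pos: [0.6178, 0.1166, 0.1689]
orientation: [0.0, 0.724, 0.69, 0.001]
wrist_force: [1.0, 0.1, -0.8]
finger_gap: 0.0853
grip_force: 0.0
```

>>> servo_tool([
  {"grip":0,"x":0,"y":0,"z":0,"roll":-7},
  {"grip":0,"x":0,"y":0,"z":0,"roll":-7},
  {"grip":0,"x":0,"y":0,"z":0,"roll":-7},
  {"grip":0,"x":0,"y":0,"z":0,"roll":-2},
  {"grip":0,"x":0,"y":0,"z":0,"roll":0},
])

```text
clock: 34.18
tcp_pos: [0.6177, 0.115, 0.1686]
orientation: [0.0, 0.572, 0.82, 0.0]
wrist_force: [0.6, -1.0, 0.4]
finger_gap: 0.0853
grip_force: 0.0
```

```bash
python3 - <<'E'
from h import *
go((.6205,.1125,.045,20))
im=top()
for c,n in(("blue",(.5555,-.3235)),("red",(.5547,-.242))):
    b=lidfit(im,c,n,.006); print(c,b,fr(np.zeros(2),-TY,np.array(b[:2])-TR))
E
```

```text
now [0.6177 0.115  0.1686] 20.3 t 34.2 gap 0.0853 F [ 0.6 -1.   0.4] gf 0.0
-> [ 0.62   0.112  0.045 20.   ] shift mm xyz [ -3.3   1.8 123.6] roll 0.3
blue (np.float64(0.5611), np.float64(-0.3224), np.float64(-3.9), 'hw,off,cost', array([10.4,  1.2]), np.float64(1.01)) [0.06596646 0.05232968]Traceback (most recent call last):
  File "<stdin>", line 5, in <module>
  File "h.py", line 46, in lidfit
    c0,y0,*_=lid(im,col,near,zb); x,y=c0; w=warp(im,x-r,x+r,y-r,y+r,zb+.076,s); hsv=cv2.cvtColor(w,cv2.COLOR_BGR2HSV).astype(int)
             ~~~^^^^^^^^^^^^^^^^
  File "h.py", line 22, in lid
    n,l,st,_=cv2.connectedComponentsWithStats(m); k=1+np.argmax(st[1:,4]); ys,xs=np.where(l==k)
                                                      ~~~~~~~~~^^^^^^^^^^
    return _wrapfunc(a, 'argmax', axis=axis, out=out, **kwds)
    return bound(*args, **kwds)
ValueError: attempt to get argmax of an empty sequence
```

>>> servo_tool([
  {"grip":0,"x":-3,"y":2,"z":30,"roll":0},
  {"grip":0,"x":0,"y":0,"z":35,"roll":0},
  {"grip":0,"x":0,"y":0,"z":30,"roll":0},
  {"grip":0,"x":0,"y":0,"z":18,"roll":0},
  {"grip":0,"x":0,"y":0,"z":10,"roll":0},
])

```text
clock: 34.65
tcp_pos: [0.6185, 0.1123, 0.0421]
orientation: [-0.002, 0.573, 0.82, -0.001]
wrist_force: [-0.3, 1.4, -0.6]
finger_gap: 0.0851
grip_force: 0.0
```

>>> servo_tool([
  {"grip":0.3,"x":0,"y":0,"z":0,"roll":0},
  {"grip":0.6,"x":0,"y":0,"z":0,"roll":0},
  {"grip":1,"x":0,"y":0,"z":0,"roll":0},
  {"grip":1,"x":0,"y":0,"z":0,"roll":0},
  {"grip":1,"x":0,"y":0,"z":0,"roll":0},
])

```text
clock: 35.07
tcp_pos: [0.6215, 0.1127, 0.0463]
orientation: [0.001, 0.572, 0.82, 0.001]
wrist_force: [0.4, -0.5, -2.4]
finger_gap: 0.0617
grip_force: 65.5
```

>>> servo_tool([
  {"grip":1,"x":0,"y":0,"z":-10,"roll":0},
  {"grip":1,"x":0,"y":0,"z":-30,"roll":0},
  {"grip":1,"x":0,"y":0,"z":-40,"roll":0},
  {"grip":1,"x":0,"y":0,"z":-40,"roll":0},
  {"grip":1,"x":0,"y":0,"z":0,"roll":0},
])

```text
clock: 35.48
tcp_pos: [0.6252, 0.113, 0.1755]
orientation: [0.006, 0.572, 0.82, 0.005]
wrist_force: [2.1, -0.2, -0.2]
finger_gap: 0.0618
grip_force: 66.4
```

>>> servo_tool([
  {"grip":1,"x":0,"y":0,"z":0,"roll":0},
  {"grip":1,"x":0,"y":0,"z":0,"roll":0},
])

```text
clock: 35.65
tcp_pos: [0.6205, 0.1126, 0.1656]
orientation: [0.0, 0.572, 0.82, 0.0]
wrist_force: [1.0, 0.4, -3.1]
finger_gap: 0.0617
grip_force: 66.4
```

```bash
python3 - <<'E'
from h import *
s=fr(TR,TY,np.array([-.06,.09])); go((*s,.165,20))
im=top(); h=cv2.cvtColor(im,cv2.COLOR_BGR2HSV).astype(int)
m=((h[...,0]<7)|(h[...,0]>172))&(h[...,1]>150)&(h[...,2]>60); m[:,:365]=0; m[:170]=0
n,l,st,c=cv2.connectedComponentsWithStats(m.astype(np.uint8)); print([(st[i],c[i],ray("top",*c[i],.08)) for i in range(1,n) if st[i,4]>30])
cv2.imwrite("pics/t7.png",cv2.resize(im[140:300,240:500],None,fx=3,fy=3,interpolation=2))
E
```

```text
now [0.6205 0.1126 0.1656] 20.2 t 35.6 gap 0.0617 F [ 1.   0.4 -3.1] gf 66.4
-> [ 0.434 -0.289  0.165 20.   ] shift mm xyz [-312.7 -313.8    0.6] roll 0.2
[(array([379, 203,  22,  18, 242], dtype=int32), array([389.40082645, 212.0661157 ]), array([ 0.54723157, -0.2387236 ]))]
```

>>> servo_tool([
  {"grip":1,"x":-26,"y":-26.2,"z":0,"roll":0},
  {"grip":1,"x":-26,"y":-26.2,"z":0,"roll":0},
  {"grip":1,"x":-26,"y":-26.2,"z":0,"roll":0},
  {"grip":1,"x":-26,"y":-26.2,"z":0,"roll":0},
  {"grip":1,"x":-26,"y":-26.2,"z":0,"roll":0},
])

```text
clock: 36.12
tcp_pos: [0.54, -0.0554, 0.1628]
orientation: [-0.002, 0.572, 0.82, -0.001]
wrist_force: [0.1, 0.4, -1.9]
finger_gap: 0.0616
grip_force: 66.8
```

>>> servo_tool([
  {"grip":1,"x":-26,"y":-26.2,"z":0,"roll":0},
  {"grip":1,"x":-26,"y":-26.2,"z":0,"roll":0},
  {"grip":1,"x":-26,"y":-26.2,"z":0,"roll":0},
  {"grip":1,"x":-26,"y":-26.2,"z":0,"roll":0},
  {"grip":1,"x":-26,"y":-26.2,"z":0,"roll":0},
])

```text
clock: 36.53
tcp_pos: [0.4621, -0.2224, 0.1631]
orientation: [-0.002, 0.572, 0.82, 0.0]
wrist_force: [0.6, -0.8, -3.1]
finger_gap: 0.0616
grip_force: 66.8
```

>>> servo_tool([
  {"grip":1,"x":-26,"y":-26.2,"z":0,"roll":0},
  {"grip":1,"x":-26,"y":-26.2,"z":0,"roll":0},
  {"grip":1,"x":0,"y":0,"z":0,"roll":0},
  {"grip":1,"x":0,"y":0,"z":0,"roll":0},
])

```text
clock: 36.87
tcp_pos: [0.4312, -0.2897, 0.163]
orientation: [-0.002, 0.574, 0.819, 0.0]
wrist_force: [0.0, 1.0, -2.6]
finger_gap: 0.0616
grip_force: 66.8
```

```bash
python3 - <<'E'
from h import *
s=fr(TR,TY,np.array([-.06,.09])); go((*s,.045,20))
im=env.read_camera("side")[:,:,::-1]; cv2.imwrite("pics/s3.png",cv2.resize(im[170:350,230:430],None,fx=3.3,fy=3.3,interpolation=2))
E
```

```text
now [ 0.4312 -0.2897  0.163 ] 19.9 t 36.9 gap 0.0616 F [ 0.   1.  -2.6] gf 66.8
-> [ 0.434 -0.289  0.045 20.   ] shift mm xyz [ -0.4   2.7 118. ] roll -0.1
```

View pics/s3.png

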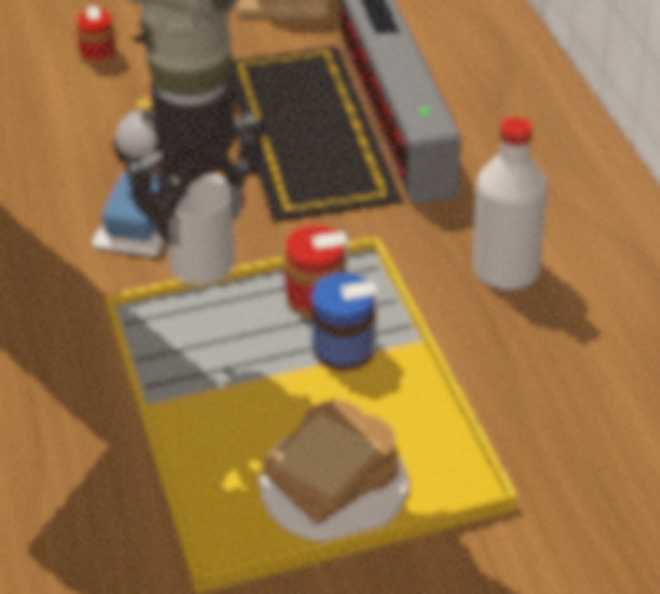

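The red and blue jars stand upright in the tray and the mug is held. The blue jar's base, at (343,350), overlaps the edge of the grey print. After the mug I'll move it fully onto the grey area.

```bash
python3 - <<'E'
from h import *
s=fr(TR,TY,np.array([-.085,.100])); go((*s,.047,20))
E
```

```text
now [ 0.4318 -0.2885  0.1632] 20.1 t 36.9 gap 0.0616 F [ 0.1 -0.  -2. ] gf 66.8
-> [ 0.409 -0.28   0.047 20.   ] shift mm xyz [ 15.9 -18.9 116.2] roll 0.1
```

>>> servo_tool([
  {"grip":1,"x":15.9,"y":-18.9,"z":0,"roll":0},
  {"grip":1,"x":0,"y":0,"z":35,"roll":0},
  {"grip":1,"x":0,"y":0,"z":35,"roll":0},
  {"grip":1,"x":0,"y":0,"z":25,"roll":0},
  {"grip":1,"x":0,"y":0,"z":12,"roll":0},
])

```text
clock: 37.33
tcp_pos: [0.408, -0.2764, 0.0539]
orientation: [-0.003, 0.571, 0.821, 0.001]
wrist_force: [-0.2, -0.1, -2.1]
finger_gap: 0.0618
grip_force: 67.2
```

>>> servo_tool([
  {"grip":1,"x":0,"y":0,"z":5,"roll":0},
  {"grip":1,"x":0,"y":0,"z":3,"roll":0},
  {"grip":1,"x":0,"y":0,"z":1,"roll":0},
  {"grip":1,"x":0,"y":0,"z":0,"roll":0},
  {"grip":1,"x":0,"y":0,"z":0,"roll":0},
])

```text
clock: 37.75
tcp_pos: [0.4108, -0.2808, 0.0499]
orientation: [0.001, 0.572, 0.82, -0.0]
wrist_force: [-0.7, 0.0, -1.6]
finger_gap: 0.0613
grip_force: 67.2
```

```bash
python3 - <<'E'
from h import *
go()
E
```

```text
now [ 0.4108 -0.2808  0.0499] 20.2 t 37.8 gap 0.0613 F [-0.7  0.  -1.6] gf 67.2
```

>>> servo_tool([
  {"grip":1,"x":0,"y":0,"z":2,"roll":0},
  {"grip":1,"x":0,"y":0,"z":1,"roll":0},
  {"grip":1,"x":0,"y":0,"z":1,"roll":0},
  {"grip":1,"x":0,"y":0,"z":0,"roll":0},
  {"grip":1,"x":0,"y":0,"z":0,"roll":0},
])

```text
clock: 38.17
tcp_pos: [0.4103, -0.2808, 0.0459]
orientation: [0.001, 0.572, 0.82, 0.0]
wrist_force: [-2.1, 0.9, 6.2]
finger_gap: 0.0617
grip_force: 67.6
```

>>> servo_tool([
  {"grip":0.6,"x":0,"y":0,"z":0,"roll":0},
  {"grip":0.3,"x":0,"y":0,"z":0,"roll":0},
  {"grip":0,"x":0,"y":0,"z":0,"roll":0},
  {"grip":0,"x":0,"y":0,"z":0,"roll":0},
])

```text
clock: 38.5
tcp_pos: [0.4101, -0.2807, 0.0452]
orientation: [0.0, 0.572, 0.82, -0.0]
wrist_force: [0.3, 0.1, 0.4]
finger_gap: 0.0829
grip_force: 0.0
```

>>> servo_tool([
  {"grip":0,"x":0,"y":0,"z":-10,"roll":0},
  {"grip":0,"x":0,"y":0,"z":-30,"roll":0},
  {"grip":0,"x":0,"y":0,"z":-40,"roll":0},
  {"grip":0,"x":0,"y":0,"z":-40,"roll":0},
  {"grip":0,"x":0,"y":0,"z":0,"roll":0},
])

```text
clock: 38.92
tcp_pos: [0.4132, -0.2834, 0.1733]
orientation: [0.006, 0.572, 0.82, -0.001]
wrist_force: [1.3, -1.2, 0.9]
finger_gap: 0.0853
grip_force: 0.0
```

```bash
python3 - <<'E'
from h import *
go((.556,-.3238,.165,20),(.556,-.3238,.165,87.2))
E
```

```text
now [ 0.4132 -0.2834  0.1733] 20.2 t 38.9 gap 0.0853 F [ 1.3 -1.2  0.9] gf 0.0
-> [ 0.556 -0.324  0.165 20.   ] shift mm xyz [-87.2 120.1   8.3] roll 0.2
-> [ 0.556 -0.324  0.165 87.2  ] shift mm xyz [ 0.  0. -0.] roll -67.2
```

>>> servo_tool([
  {"grip":0,"x":-21,"y":30.6,"z":0,"roll":0},
  {"grip":0,"x":-21,"y":30.6,"z":0,"roll":0},
  {"grip":0,"x":-21,"y":30.6,"z":0,"roll":0},
  {"grip":0,"x":-21,"y":30.6,"z":0,"roll":0},
  {"grip":0,"x":0,"y":0,"z":0,"roll":0},
])

```text
clock: 39.33
tcp_pos: [0.5594, -0.3187, 0.1634]
orientation: [0.002, 0.571, 0.821, 0.0]
wrist_force: [1.4, -0.0, -0.4]
finger_gap: 0.0855
grip_force: 0.0
```

>>> servo_tool([
  {"grip":0,"x":0,"y":0,"z":0,"roll":0},
  {"grip":0,"x":0,"y":0,"z":0,"roll":0},
])

```text
clock: 39.5
tcp_pos: [0.5532, -0.3165, 0.1646]
orientation: [-0.001, 0.572, 0.82, -0.0]
wrist_force: [-0.7, -0.2, 0.1]
finger_gap: 0.0849
grip_force: 0.0
```

```bash
python3 - <<'E'
from h import *
go((.556,-.3238,.026,20))
E
```

```text
now [ 0.5532 -0.3165  0.1646] 20.2 t 39.5 gap 0.0849 F [-0.7 -0.2  0.1] gf 0.0
-> [ 0.556 -0.324  0.026 20.   ] shift mm xyz [-7.900e+00  1.000e-01  1.386e+02] roll 0.2
```

>>> servo_tool([
  {"grip":0,"x":-7.9,"y":0,"z":15,"roll":0},
  {"grip":0,"x":0,"y":0,"z":35,"roll":0},
  {"grip":0,"x":0,"y":0,"z":40,"roll":0},
  {"grip":0,"x":0,"y":0,"z":30,"roll":0},
  {"grip":0,"x":0,"y":0,"z":18,"roll":0},
])

```text
clock: 39.92
tcp_pos: [0.553, -0.3226, 0.0242]
orientation: [-0.002, 0.573, 0.82, 0.0]
wrist_force: [-0.8, 1.2, 0.4]
finger_gap: 0.0857
grip_force: 0.0
```

>>> servo_tool([
  {"grip":0.3,"x":0,"y":0,"z":0,"roll":0},
  {"grip":0.6,"x":0,"y":0,"z":0,"roll":0},
  {"grip":1,"x":0,"y":0,"z":0,"roll":0},
  {"grip":1,"x":0,"y":0,"z":0,"roll":0},
  {"grip":1,"x":0,"y":0,"z":0,"roll":0},
])

```text
clock: 40.33
tcp_pos: [0.5571, -0.325, 0.0287]
orientation: [0.001, 0.572, 0.82, -0.0]
wrist_force: [-0.1, -0.2, -2.0]
finger_gap: 0.0646
grip_force: 66.6
```

>>> servo_tool([
  {"grip":1,"x":0,"y":0,"z":-10,"roll":0},
  {"grip":1,"x":0,"y":0,"z":-30,"roll":0},
  {"grip":1,"x":0,"y":0,"z":-40,"roll":0},
  {"grip":1,"x":0,"y":0,"z":-40,"roll":0},
  {"grip":1,"x":0,"y":0,"z":0,"roll":0},
])

```text
clock: 40.75
tcp_pos: [0.5605, -0.3273, 0.1578]
orientation: [0.008, 0.572, 0.82, -0.0]
wrist_force: [1.7, -1.8, -1.3]
finger_gap: 0.065
grip_force: 67.8
```

>>> servo_tool([
  {"grip":1,"x":0,"y":0,"z":0,"roll":-7},
  {"grip":1,"x":0,"y":0,"z":0,"roll":-7},
  {"grip":1,"x":0,"y":0,"z":0,"roll":-7},
  {"grip":1,"x":0,"y":0,"z":0,"roll":-7},
  {"grip":1,"x":0,"y":0,"z":0,"roll":-7},
])

```text
clock: 41.17
tcp_pos: [0.5566, -0.3244, 0.1481]
orientation: [0.001, 0.296, 0.955, -0.0]
wrist_force: [-0.4, 0.3, -3.8]
finger_gap: 0.0645
grip_force: 67.7
```

>>> servo_tool([
  {"grip":1,"x":0,"y":0,"z":0,"roll":-7},
  {"grip":1,"x":0,"y":0,"z":0,"roll":-7},
  {"grip":1,"x":0,"y":0,"z":0,"roll":-7},
  {"grip":1,"x":0,"y":0,"z":0,"roll":-7},
  {"grip":1,"x":0,"y":0,"z":0,"roll":-7},
])

```text
clock: 41.58
tcp_pos: [0.5566, -0.3245, 0.1481]
orientation: [0.0, -0.005, 1.0, -0.0]
wrist_force: [0.2, -1.0, -2.7]
finger_gap: 0.0646
grip_force: 67.6
```

```bash
python3 - <<'E'
from h import *
s=fr(TR,TY,np.array([-.011,.100])); go((*s,.146,90),(*s,.026,90))
im=env.read_camera("side")[:,:,::-1]; cv2.imwrite("pics/s4.png",cv2.resize(im[170:350,230:430],None,fx=3.3,fy=3.3,interpolation=2))
E
```

```text
now [ 0.5566 -0.3245  0.1481] 90.5 t 41.6 gap 0.0646 F [ 0.2 -1.  -2.7] gf 67.6
-> [ 0.483 -0.277  0.146 90.   ] shift mm xyz [73.7 47.7  2.1] roll 0.5
-> [ 4.83e-01 -2.77e-01  2.60e-02  9.00e+01] shift mm xyz [  0.   0. 120.] roll 0
```

>>> servo_tool([
  {"grip":1,"x":24.5,"y":16,"z":0,"roll":0},
  {"grip":1,"x":24.5,"y":16,"z":0,"roll":0},
  {"grip":1,"x":24.5,"y":16,"z":0,"roll":0},
  {"grip":1,"x":0,"y":0,"z":0,"roll":0},
  {"grip":1,"x":0,"y":0,"z":0,"roll":0},
])

```text
clock: 42.05
tcp_pos: [0.4816, -0.2756, 0.1477]
orientation: [-0.0, -0.001, 1.0, 0.0]
wrist_force: [0.5, -0.4, -2.7]
finger_gap: 0.0645
grip_force: 67.8
```

>>> servo_tool([
  {"grip":1,"x":0,"y":0,"z":30,"roll":0},
  {"grip":1,"x":0,"y":0,"z":30,"roll":0},
  {"grip":1,"x":0,"y":0,"z":25,"roll":0},
  {"grip":1,"x":0,"y":0,"z":17,"roll":0},
  {"grip":1,"x":0,"y":0,"z":9,"roll":0},
])

```text
clock: 42.47
tcp_pos: [0.4829, -0.2766, 0.034]
orientation: [-0.001, -0.001, 1.0, 0.0]
wrist_force: [-0.2, 0.3, -2.8]
finger_gap: 0.0649
grip_force: 67.8
```

>>> servo_tool([
  {"grip":1,"x":0,"y":0,"z":5,"roll":0},
  {"grip":1,"x":0,"y":0,"z":2,"roll":0},
  {"grip":1,"x":0,"y":0,"z":1,"roll":0},
  {"grip":1,"x":0,"y":0,"z":0,"roll":0},
  {"grip":1,"x":0,"y":0,"z":0,"roll":0},
])

```text
clock: 42.88
tcp_pos: [0.4837, -0.2772, 0.0291]
orientation: [0.001, -0.002, 1.0, -0.001]
wrist_force: [0.4, -0.6, -3.5]
finger_gap: 0.0649
grip_force: 67.8
```

```bash
python3 - <<'E'
from h import *
go()
E
```

```text
now [ 0.4837 -0.2772  0.0291] 90.2 t 42.9 gap 0.0649 F [ 0.4 -0.6 -3.5] gf 67.8
```

>>> servo_tool([
  {"grip":1,"x":0,"y":0,"z":1,"roll":0},
  {"grip":1,"x":0,"y":0,"z":1,"roll":0},
  {"grip":1,"x":0,"y":0,"z":0,"roll":0},
  {"grip":1,"x":0,"y":0,"z":0,"roll":0},
])

```text
clock: 43.22
tcp_pos: [0.4836, -0.277, 0.027]
orientation: [0.001, -0.002, 1.0, -0.001]
wrist_force: [-1.2, 1.8, 5.3]
finger_gap: 0.0645
grip_force: 68.5
```

>>> servo_tool([
  {"grip":0.6,"x":0,"y":0,"z":0,"roll":0},
  {"grip":0.3,"x":0,"y":0,"z":0,"roll":0},
  {"grip":0,"x":0,"y":0,"z":0,"roll":0},
  {"grip":0,"x":0,"y":0,"z":0,"roll":0},
])

```text
clock: 43.55
tcp_pos: [0.483, -0.2767, 0.026]
orientation: [0.0, -0.002, 1.0, -0.0]
wrist_force: [1.6, -0.1, 0.1]
finger_gap: 0.085
grip_force: 0.0
```

>>> servo_tool([
  {"grip":0,"x":0,"y":0,"z":-10,"roll":0},
  {"grip":0,"x":0,"y":0,"z":-30,"roll":0},
  {"grip":0,"x":0,"y":0,"z":-40,"roll":0},
  {"grip":0,"x":0,"y":0,"z":-40,"roll":0},
  {"grip":0,"x":0,"y":0,"z":0,"roll":0},
])

```text
clock: 43.97
tcp_pos: [0.4865, -0.2794, 0.1546]
orientation: [0.005, -0.002, 1.0, -0.004]
wrist_force: [1.0, -1.8, -0.0]
finger_gap: 0.0854
grip_force: 0.0
```

```bash
python3 - <<'E'
from h import *
im=cv2.imread("pics/t4f.png"); w=warp(im,.40,.48,.03,.11,.065,3000); h=cv2.cvtColor(w,cv2.COLOR_BGR2HSV).astype(int)
m=(abs(h[...,0]-22)<7)&(h[...,1]>140)&(h[...,2]>110); n,l,st,c=cv2.connectedComponentsWithStats(m.astype(np.uint8)); 
for i in range(1,n):
    if st[i,4]>400: print(st[i],(.48-c[i][1]/3000),(.11-c[i][0]/3000))
o=cv2.imread("pics/top0.png"); w=warp(o,.40,.48,.03,.11,.065,3000); h=cv2.cvtColor(w,cv2.COLOR_BGR2HSV).astype(int)
m=(abs(h[...,0]-22)<7)&(h[...,1]>140)&(h[...,2]>110); n,l,st,c=cv2.connectedComponentsWithStats(m.astype(np.uint8)); 
for i in range(1,n):
    if st[i,4]>400: print(st[i],(.48-c[i][1]/3000),(.11-c[i][0]/3000))
go((.4385,.07,.165,90))
E
```

```text
[  92  113   48   42 1569] 0.4356840875292118 0.07164138517102188
[  92  113   48   42 1581] 0.43572738772928526 0.07164326375711574
now [ 0.4865 -0.2794  0.1546] 90.2 t 44.0 gap 0.0854 F [ 1.  -1.8 -0. ] gf 0.0
-> [4.38e-01 7.00e-02 1.65e-01 9.00e+01] shift mm xyz [ 46.8 349.6 -10.4] roll 0.2
```

>>> servo_tool([
  {"grip":0,"x":4.7,"y":34.8,"z":-5,"roll":0},
  {"grip":0,"x":4.7,"y":34.8,"z":0,"roll":0},
  {"grip":0,"x":4.7,"y":34.8,"z":0,"roll":0},
  {"grip":0,"x":4.7,"y":34.8,"z":0,"roll":0},
  {"grip":1,"x":4.7,"y":34.8,"z":0,"roll":0},
])

```text
clock: 44.38
tcp_pos: [0.4583, -0.1014, 0.1514]
orientation: [0.0, -0.001, 1.0, -0.0]
wrist_force: [0.5, 0.9, 0.3]
finger_gap: 0.0756
grip_force: 0.0
```

>>> servo_tool([
  {"grip":1,"x":4.7,"y":34.8,"z":0,"roll":0},
  {"grip":1,"x":4.7,"y":34.8,"z":0,"roll":0},
  {"grip":1,"x":4.7,"y":34.8,"z":0,"roll":0},
  {"grip":1,"x":4.7,"y":34.8,"z":0,"roll":0},
  {"grip":1,"x":4.7,"y":34.8,"z":0,"roll":0},
])

```text
clock: 44.8
tcp_pos: [0.4343, 0.0728, 0.1515]
orientation: [0.001, -0.001, 1.0, 0.0]
wrist_force: [-1.0, -0.2, -0.6]
finger_gap: 0.0121
grip_force: 0.0
```

>>> servo_tool([
  {"grip":1,"x":0,"y":0,"z":0,"roll":0},
  {"grip":1,"x":0,"y":0,"z":0,"roll":0},
  {"grip":1,"x":0,"y":0,"z":0,"roll":0},
  {"grip":1,"x":0,"y":0,"z":0,"roll":0},
])

```text
clock: 45.13
tcp_pos: [0.4351, 0.0703, 0.1511]
orientation: [0.0, -0.001, 1.0, -0.0]
wrist_force: [0.4, 0.8, -0.1]
finger_gap: 0.0
grip_force: 0.0
```

```bash
python3 - <<'E'
from h import *
go((.436,.0713,.075,90),(.436,.0713,.055,90))
im=top(); cv2.imwrite("pics/t8.png",cv2.resize(im[170:290,355:500],None,fx=5,fy=5,interpolation=2))
E
```

```text
now [0.4351 0.0703 0.1511] 90.1 t 45.1 gap 0.0 F [ 0.4  0.8 -0.1] gf 0.0
-> [4.36e-01 7.10e-02 7.50e-02 9.00e+01] shift mm xyz [-0.9  1.  76.1] roll 0.1
-> [4.36e-01 7.10e-02 5.50e-02 9.00e+01] shift mm xyz [ 0.  0. 20.] roll 0
```

View pics/t8.png

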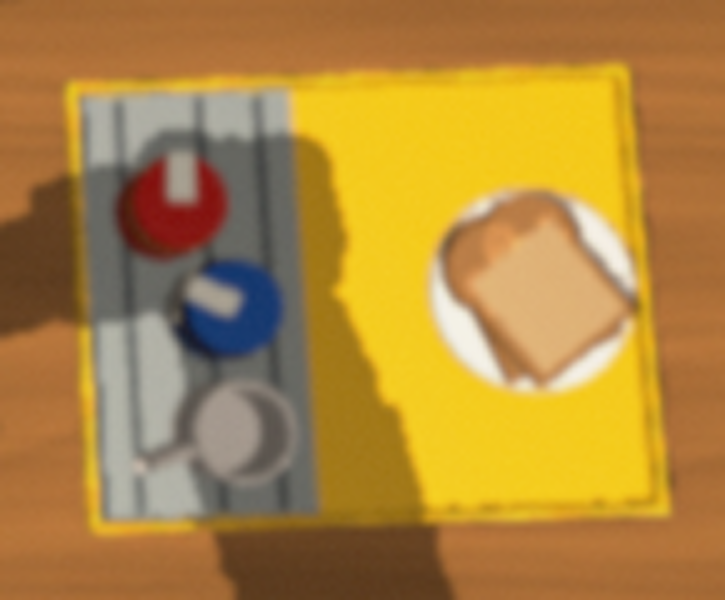

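The red jar (170,205), blue jar (230,308) and mug (235,435) all stand upright on the grey print. Next is the bell.

>>> servo_tool([
  {"grip":1,"x":-0.9,"y":1,"z":25,"roll":0},
  {"grip":1,"x":0,"y":0,"z":25,"roll":0},
  {"grip":1,"x":0,"y":0,"z":20,"roll":0},
  {"grip":1,"x":0,"y":0,"z":6,"roll":0},
  {"grip":1,"x":0,"y":0,"z":0,"roll":0},
])

```text
clock: 45.6
tcp_pos: [0.4342, 0.0712, 0.0734]
orientation: [-0.002, -0.001, 1.0, 0.0]
wrist_force: [0.8, -0.1, 0.5]
finger_gap: 0.0001
grip_force: 0.0
```

>>> servo_tool([
  {"grip":1,"x":0,"y":0,"z":5,"roll":0},
  {"grip":1,"x":0,"y":0,"z":5,"roll":0},
  {"grip":1,"x":0,"y":0,"z":4,"roll":0},
  {"grip":1,"x":0,"y":0,"z":2,"roll":0},
  {"grip":1,"x":0,"y":0,"z":0,"roll":0},
])

```text
clock: 46.02
tcp_pos: [0.437, 0.0719, 0.0597]
orientation: [0.001, -0.002, 1.0, -0.0]
wrist_force: [1.3, -2.7, 5.2]
finger_gap: -0.0
grip_force: 2.5
```

```bash
python3 - <<'E'
from h import *
go()
E
```

```text
now [0.437  0.0719 0.0597] 90.2 t 46.0 gap -0.0 F [ 1.3 -2.7  5.2] gf 2.5
```

>>> servo_tool([
  {"grip":1,"x":0,"y":0,"z":1.5,"roll":0},
  {"grip":1,"x":0,"y":0,"z":1.5,"roll":0},
  {"grip":1,"x":0,"y":0,"z":1,"roll":0},
  {"grip":1,"x":0,"y":0,"z":0,"roll":0},
  {"grip":1,"x":0,"y":0,"z":0,"roll":0},
])

```text
clock: 46.43
tcp_pos: [0.437, 0.0719, 0.0562]
orientation: [0.002, -0.002, 1.0, -0.001]
wrist_force: [0.4, -2.6, 6.6]
finger_gap: 0.0001
grip_force: 3.4
```

>>> servo_tool([
  {"grip":1,"x":0,"y":0,"z":0.5,"roll":0},
  {"grip":1,"x":0,"y":0,"z":0.5,"roll":0},
  {"grip":1,"x":0,"y":0,"z":0,"roll":0},
  {"grip":1,"x":0,"y":0,"z":0,"roll":0},
])

```text
clock: 46.77
tcp_pos: [0.437, 0.0719, 0.0559]
orientation: [0.002, -0.002, 1.0, -0.001]
wrist_force: [-2.0, -3.0, 14.2]
finger_gap: -0.0
grip_force: 7.3
```

>>> servo_tool([
  {"grip":1,"x":0,"y":0,"z":0.4,"roll":0},
  {"grip":1,"x":0,"y":0,"z":0,"roll":0},
  {"grip":1,"x":0,"y":0,"z":0,"roll":0},
])

```text
clock: 47.02
tcp_pos: [0.4371, 0.0719, 0.0559]
orientation: [0.002, -0.002, 1.0, -0.001]
wrist_force: [-2.6, -2.8, 18.3]
finger_gap: 0.0001
grip_force: 9.1
```

>>> servo_tool([
  {"grip":1,"x":0,"y":0,"z":-5,"roll":0},
  {"grip":1,"x":0,"y":0,"z":-10,"roll":0},
  {"grip":1,"x":0,"y":0,"z":-25,"roll":0},
  {"grip":1,"x":0,"y":0,"z":-35,"roll":0},
  {"grip":1,"x":0,"y":0,"z":-35,"roll":0},
])

```text
clock: 47.43
tcp_pos: [0.4339, 0.0726, 0.1641]
orientation: [-0.002, -0.002, 1.0, 0.0]
wrist_force: [0.3, 0.3, -0.5]
finger_gap: -0.0003
grip_force: 0.0
```

>>> servo_tool([
  {"grip":1,"x":0,"y":0,"z":0,"roll":0},
  {"grip":1,"x":0,"y":0,"z":0,"roll":0},
  {"grip":1,"x":0,"y":0,"z":0,"roll":0},
  {"grip":1,"x":0,"y":0,"z":0,"roll":0},
  {"grip":1,"x":0,"y":0,"z":0,"roll":0},
])

```text
clock: 47.85
tcp_pos: [0.4344, 0.0723, 0.1622]
orientation: [-0.001, -0.002, 1.0, 0.0]
wrist_force: [0.8, 0.4, 0.5]
finger_gap: 0.0004
grip_force: 0.0
```

```bash
python3 - <<'E'
from h import *
a=cv2.imread("pics/t8.png"); im=top(); b=cv2.resize(im[170:290,355:500],None,fx=5,fy=5,interpolation=2)
print("tray diff", np.abs(a.astype(int)-b).mean(), np.abs(a.astype(int)-b)[100:500,80:320].max()); go()
print(env.hand_in())
E
```

```text
tray diff 1.411280459770115 65
now [0.4345 0.0723 0.1623] 90.2 t 47.9 gap 0.0001 F [ 0.2  0.6 -0.3] gf 0.0
the job is handed in; nothing more can be done
None
```

The job is handed in: the red and blue jars (the only two there) stood released and square to the window in the yellow rectangle, though I had no signal that they were read; they and the mug then went upright onto the tray's grey floor, and the bell was last pressed to its stop and released (verdict not shown).

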